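# Pack, seal and park the rolling toy tub

### The job

Put every toy lying loose to the right (whichever are there of the maple rattle cube, steel bell ball, orange spinning top and teal teether ring) into the white tub on the caddy, fit the lid on the tub, then press round the lid's edge, section by section, until all six grey sections are fully home. Then push the caddy forward by its bar until all four castors trail straight behind, with some way still to go, and steer it on so that it stops inside the taped outline, facing along it, with the lid still sealed and the castors still trailing straight. Leave the kaleidoscope and beaker where they are, and do not tip the caddy.

Things in the scene. Friction and masses are not known exactly. Their poses are not given: they have to be found in the camera images.
- caddy: low plywood caddy on four swivel castors with an open white tub built on it, about 1 kg empty. Origin: on the worktop under the tub's centre; +x is its forward direction (away from the push bar), z up. Deck from x -140 to +105 mm, 150 mm wide, 40 to 49 mm high; two cross arms carry the castors and reach y +-105 mm. Tub: inside 170 mm (x) by 140 mm (y), 80 mm deep, floor at 49 mm, rim top at 129 mm; walls 4 mm, rim flange 13 mm wide all round
- push_bar (a point): centre of the caddy's push bar, a maple bar 14 x 90 x 14 mm lying along the caddy's y, at caddy x -133 mm, 190 mm up, on two 10 mm posts at y +-35 mm; pinch it from above across its 14 mm. It is firm enough to push, steer and turn the caddy, which rolls on with about 1 to 2 N
- mark: outline of grey tape lying flat on the worktop, no height. Inner size 295 mm (x, from -165 to +130 mm) by 260 mm (y, +-130 mm). Origin: where the caddy's origin belongs; +x is the way the caddy should face when parked
- lid: white lid with a grey edge, 196 mm (x) by 166 mm (y), 0.27 kg, lying right way up. Origin: centre of the underside of its rubber plug (163 x 133 mm, 8 mm deep, about 3.5 mm play all round in the tub). Above the plug a 6 mm flange rests on the tub's rim, so that a fitted lid's origin is 121 mm above the worktop, with its x along the caddy's x (either way round). Centre panel top at 19 mm above the origin
- lid_grip (a point): grip point of the lid's upright maple grip: 70 mm along the lid's x, 14 mm thick in y, from 19 to 51 mm above the lid's origin; the point is 41 mm above the origin; pinch it across its thickness
- cube: maple rattle cube, edge 38 mm, origin at the centre of its underside (may be absent)
- bell: stainless steel bell ball, 40 mm across at 16 mm height, 36 mm high, standing on a flat foot 24 mm across; origin at the centre of its underside (may be absent)
- top: orange plastic spinning top, body 42 mm across from 7 to 19 mm height, foot 26 mm across, thin stem 10 mm across up to 42 mm; origin at the centre of its underside (may be absent)
- teether: hard teal silicone teether ring lying flat, 56 mm outside, 32 mm inside, 18 mm thick; origin at the centre of its underside (may be absent)
- kaleidoscope: clear acrylic kaleidoscope standing upright, 48 mm across, 141 mm high, origin under its centre; not part of the job
- beaker: white beaker, 66 mm across, 75 mm high, origin under its centre; not part of the job
- seal0 (a joint): edge section 0 of the lid, front end (+x): a grey bar 18 x 124 mm (lid x by y), its middle at lid x 88, y 0 mm. Value: how far it is pressed down, 0 (top 30 mm above the lid's origin) to 0.008 m (home, top at 22 mm); it starts at 0 to 0.002, yields to about 9 N and stays where it is pressed
- seal1 (a joint): edge section 1 of the lid, left side (+y), front half: a grey bar 92 x 18 mm (lid x by y), its middle at lid x 49, y 73 mm. Value: how far it is pressed down, 0 (top 30 mm above the lid's origin) to 0.008 m (home, top at 22 mm); it starts at 0 to 0.002, yields to about 9 N and stays where it is pressed
- seal2 (a joint): edge section 2 of the lid, left side (+y), rear half: a grey bar 92 x 18 mm (lid x by y), its middle at lid x -49, y 73 mm. Value: how far it is pressed down, 0 (top 30 mm above the lid's origin) to 0.008 m (home, top at 22 mm); it starts at 0 to 0.002, yields to about 9 N and stays where it is pressed
- seal3 (a joint): edge section 3 of the lid, rear end (-x): a grey bar 18 x 124 mm (lid x by y), its middle at lid x -88, y 0 mm. Value: how far it is pressed down, 0 (top 30 mm above the lid's origin) to 0.008 m (home, top at 22 mm); it starts at 0 to 0.002, yields to about 9 N and stays where it is pressed
- seal4 (a joint): edge section 4 of the lid, right side (-y), rear half: a grey bar 92 x 18 mm (lid x by y), its middle at lid x -49, y -73 mm. Value: how far it is pressed down, 0 (top 30 mm above the lid's origin) to 0.008 m (home, top at 22 mm); it starts at 0 to 0.002, yields to about 9 N and stays where it is pressed
- seal5 (a joint): edge section 5 of the lid, right side (-y), front half: a grey bar 92 x 18 mm (lid x by y), its middle at lid x 49, y -73 mm. Value: how far it is pressed down, 0 (top 30 mm above the lid's origin) to 0.008 m (home, top at 22 mm); it starts at 0 to 0.002, yields to about 9 N and stays where it is pressed
- castor0_wheel (a point): centre of the front left castor's wheel (32 mm across), 20 mm from its swivel pivot at caddy x 90, y 90 mm. The castor turns freely all round; trailing straight, the wheel lies at caddy x 70, same y. It swings straight within 60 to 80 mm of straight forward rolling
- castor1_wheel (a point): centre of the front right castor's wheel (32 mm across), 20 mm from its swivel pivot at caddy x 90, y -90 mm. The castor turns freely all round; trailing straight, the wheel lies at caddy x 70, same y. It swings straight within 60 to 80 mm of straight forward rolling
- castor2_wheel (a point): centre of the rear left castor's wheel (32 mm across), 20 mm from its swivel pivot at caddy x -90, y 90 mm. The castor turns freely all round; trailing straight, the wheel lies at caddy x -110, same y. It swings straight within 60 to 80 mm of straight forward rolling
- castor3_wheel (a point): centre of the rear right castor's wheel (32 mm across), 20 mm from its swivel pivot at caddy x -90, y -90 mm. The castor turns freely all round; trailing straight, the wheel lies at caddy x -110, same y. It swings straight within 60 to 80 mm of straight forward rolling
Things that resemble listed ones, but are neither listed nor needed, are in the scene too. Of the things like the top, leave any that is pink; of the rest the smaller one is meant.

How it is judged:
By the outcome, as a careful person would: the job done as asked, in the order asked, and still so for the second after the job is handed in, with the robot touching nothing.
Of cube, bell, top, teether only 2 to 4 are there at a start; the rules pass over those that are not, and their reading is None.
At some moment in a run one of cube, bell, top, teether may be knocked a few centimetres aside while the robot is not near it.
It also fails if it takes over 210 s, if anything falls off the work surface, if the arm or the gripper's body presses on something with over 40 N, if the wrist force passes 120 N, or if a joint passes its speed limit or range.

### The arm

A 6-joint arm with a two-finger parallel gripper is mounted at the origin on the work surface. World frame = base frame: x ahead of the robot, y to its left, z up, the work surface at z = 0. Lengths are in m, angles in rad, forces in N, time in s.
With the tool pointing down it reaches from about 0.2 to 0.875 m from the base axis. Payload 3.4 kg.
Tool frame: the origin (TCP) lies at the very end of the fingers, on their centre line; the grasp point (between the pads) lies env.grasp_offset behind it (env.grasp_offset is the distance from the TCP to the grasp point, in m); z points along the fingers, x is the direction in which the jaws open and shut, and the axes are right-handed (so a half turn about z gives the same grasp; the last joint's range is limited). The gripper opens to 94 mm and grips with 3 to 60 N. Pads are 16 mm wide; open, the fingers measure 119 mm over their backs; the gripper's body (75 mm by 177 mm) begins 78 mm behind the grasp point.
Start: joints at [-1.408, 0.276, 1.505, -0, 1.361, -0.121], TCP at [0.161, -0.552, 0.205] pointing down, gripper open.
Joint ranges: [-2.89, 2.89], [-0.75, 2.08], [0.22, 2.7], [-1.18, 4.32], [0.11, 2.71], [-2.7, 2.7]. Speed limits (rad/s): [2.57, 2.57, 3.14, 3.14, 3.14, 3.14].

### API

Orientations are given as a 3x3 rotation matrix whose columns are the frame's x, y, z axes.
In Python, from rig import state, snapshot, camera_model, env gives the robot as it stands. The module is installed in compiled form; this text tells all that it offers.
- The arm moves only by the tool carry_out, never from a script. Its argument "steps" is text: rows parted by semicolons, each of 4 numbers parted by spaces: the shift along the tool's x, y, z in cm, then the turn about the tool's z in degrees. A call has 1 to 8 rows; each row shifts and turns the commanded pose from where the row before left it, along the tool's axes as they then stand; what a row does not reach is not made up. A row lasts 1/8 s, in which the tool goes at most 62.5 mm and 10.7 degrees, less where a joint would pass 70% of its speed; a pose out of reach is approached as far as the arm can. A call is refused whole if a number of a shift passes 6.25 or a number of a turn 10.7, either way. A call with a gripper value outside its range is refused whole. "gripper" is the opening, from 0 (shut) to 1 (fully open), set as the call begins (left out, the last holds). The fingers move at their own pace and stop on an object; "squeeze" is the grip in N (left out, the last holds). Time passes only in rows, so rows that do not move let the fingers close. It gives the time, the measured TCP pose, the force and the opening at its end, in the units of the state.
- state(): the state, without advancing time (a new reading comes with each control period).
- snapshot(name): name is "side" or "top"; returns the picture (384x512x3 uint8, red, green, blue); there is no depth.
- camera_model(name): a dict with "fx", "fy", "cx", "cy" (pixels), "view" (4x4, takes a point from world to camera coordinates). Camera axes: x right, y up, looking along -z (the intrinsics and any distortion apply to the point x, -y, -z); pixel columns grow to the right and rows downward; lengths in m; the calibration is good to about 2 mm. A picture is of the moment at which its call begins. camera_model takes no time and is no camera call.
- env.finish_job(): hands the job in, once; it reports no verdict.
The state is a dict: "time_s": time; "q": joint angles; "qvel": joint speeds; "effort": joint torques, N m; "tcp_pos": TCP position; "tool_rot": TCP orientation; "wrist_force": force on the tool from outside, world axes, zero at the start; "torque": the same for the moment, N m; "grip_width": finger opening in m.
Only numpy, scipy, OpenCV 4.12 (cv2) and the standard library are available. Lean on these libraries where they do the work, as an engineer would, in place of code of your own. Each camera call takes 0.05 s, during which the arm holds its last target.

## Working session

There is one attempt and no reset: what is moved stays moved. The work goes in short steps, Python scripts to look and compute and a tool call to move; the robot and the scene stay as the last step left them, time stands still between calls to the robot, and variables do not carry over. Pictures are saved under pics/ and viewed, and the job is handed in when it is done.

Besides the shell and the picture viewer there is one more tool, called after ">>>" as name(argument=value, ...) on one line, values as JSON. carry_out: Moves the arm, as the interface text tells. Its arguments: {"type":"object","properties":{"steps":{"type":"string"},"gripper":{"type":"number"},"squeeze":{"type":"number"}},"required":["steps"]}

```bash
mkdir -p pics; ls
python3 - <<'E'
from rig import state, snapshot, camera_model, env
import cv2, numpy as np
np.set_printoptions(precision=4,suppress=True)
for n in ("side","top"):
    im=snapshot(n); cv2.imwrite(f"pics/{n}0.png",im[:,:,::-1])
    m=camera_model(n); print(n,{k:(v if not hasattr(v,'shape') else v.tolist()) for k,v in m.items()})
print(state()); print(env.grasp_offset)
E
```

```text
pics
side {'fx': 431.899271168141, 'fy': 431.899271168141, 'cx': 253.2503217630153, 'cy': 200.08913816953665, 'view': [[0.9206231192113101, -0.39008189169981416, 0.01700559147847478, -0.5418642898816177], [0.24400669712715573, 0.6087834091758278, 0.7548797867669749, -0.2563367680084009], [-0.3048176571833311, -0.6908103057136247, 0.6556426750823303, -0.976973101176792], [0.0, 0.0, 0.0, 1.0]]}
top {'fx': 396.51320010081463, 'fy': 396.51320010081463, 'cx': 249.05107035651355, 'cy': 193.6596979243678, 'view': [[-0.0032783795621751217, -0.9997675455205031, -0.021309790035458884, 0.06575847772971849], [0.9952547321207963, -0.005334466728517008, 0.09715740659303503, -0.6087033054966265], [-0.09724849828459198, -0.020890150517202544, 0.9950408691067721, -1.3210124275842259], [0.0, 0.0, 0.0, 1.0]]}
{'time_s': 0.1, 'q': array([-1.408 ,  0.2765,  1.506 ,  0.    ,  1.3607, -0.121 ]), 'qvel': array([ 0.0019, -0.001 , -0.0042,  0.0006, -0.0002, -0.0001]), 'effort': array([  0.0018, -40.5455, -23.778 ,   0.0705,   0.0298,  -0.0001]), 'tcp_pos': array([ 0.1609, -0.5515,  0.2047]), 'tool_rot': array([[ 0.28  , -0.96  , -0.0003],
       [-0.96  , -0.28  ,  0.0016],
       [-0.0016, -0.0002, -1.    ]]), 'wrist_force': array([ 0.6173,  0.2784, -0.1916]), 'torque': array([0.0302, 0.0225, 0.0426]), 'grip_width': 0.0937947136435069}
0.0188
```

View pics/side0.png

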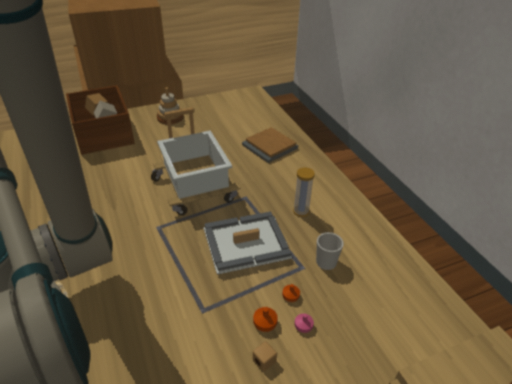

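View pics/top0.png

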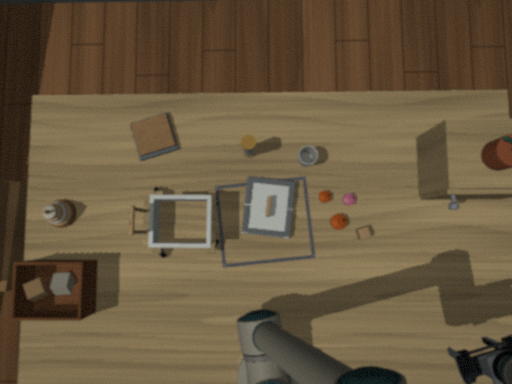

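```bash
cat > h.py <<'E'
from rig import state, snapshot, camera_model, env
import cv2, numpy as np
np.set_printoptions(precision=4,suppress=True)
def ray(n,px):
    m=camera_model(n);V=np.array(m['view']);R=V[:3,:3];t=V[:3,3]
    d=np.array([(px[0]-m['cx'])/m['fx'],-(px[1]-m['cy'])/m['fy'],-1.0])
    return -R.T@t, R.T@d
def onz(n,px,z):
    o,d=ray(n,px); return o+d*(z-o[2])/d[2]
def proj(n,p):
    m=camera_model(n);V=np.array(m['view']);c=V[:3,:3]@np.asarray(p,float)+V[:3,3]
    return np.array([m['cx']+m['fx']*c[0]/-c[2], m['cy']+m['fy']*-c[1]/-c[2]])
def tri(pa,pb,na="side",nb="top"):
    oa,da=ray(na,pa);ob,db=ray(nb,pb)
    A=np.stack([da,-db],1);s=np.linalg.lstsq(A,ob-oa,rcond=None)[0]
    a=oa+s[0]*da;b=ob+s[1]*db
    return (a+b)/2,np.linalg.norm(a-b)
def crop(im,x0,y0,x1,y1,k,fn):
    cv2.imwrite(fn,cv2.resize(im[y0:y1,x0:x1,::-1],None,fx=k,fy=k,interpolation=cv2.INTER_CUBIC))
def mask(im,lo,hi):
    return cv2.inRange(cv2.cvtColor(im,cv2.COLOR_RGB2HSV),np.array(lo),np.array(hi))
def blobs(m,amin=8):
    n,l,s,c=cv2.connectedComponentsWithStats(m)
    return [(c[i].round(1),s[i]) for i in range(1,n) if s[i,4]>=amin]
E
python3 - <<'E'
import cv2
s=cv2.imread('pics/side0.png')[:,:,::-1];t=cv2.imread('pics/top0.png')[:,:,::-1]
from h import crop
crop(t,300,170,480,260,4,'pics/c1.png')
crop(s,230,270,430,384,4,'pics/c2.png')
crop(t,110,160,310,280,4,'pics/c3.png')
crop(s,140,70,300,310,2.5,'pics/c4.png')
E
```

```text
(no output)
```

View pics/c1.png

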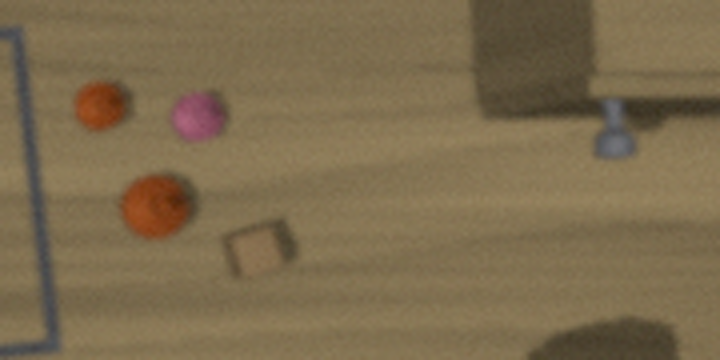

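View pics/c2.png

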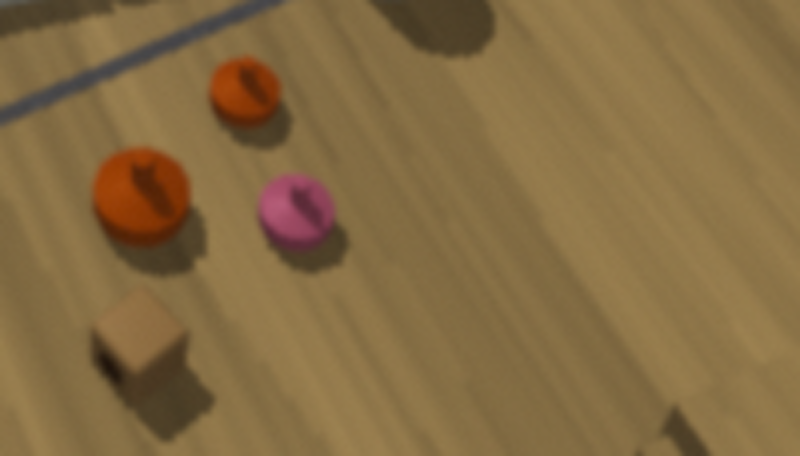

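View pics/c3.png

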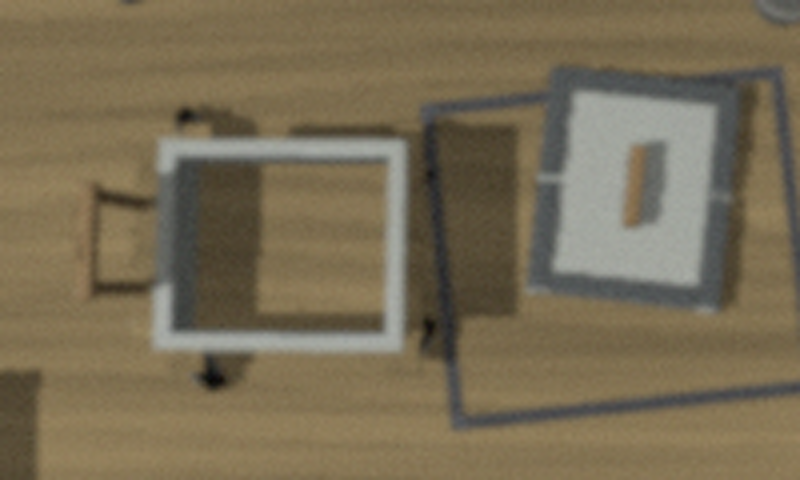

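View pics/c4.png

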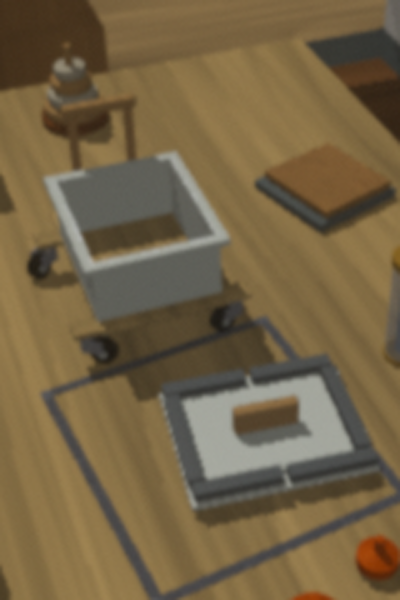

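```bash
cat >> h.py <<'E'
ORG=([3,190,120],[14,255,255]);
E
python3 - <<'E'
from h import *
s=cv2.imread('pics/side0.png')[:,:,::-1];t=cv2.imread('pics/top0.png')[:,:,::-1]
for n,im in(("side",s),("top",t)):
    for c,st in blobs(mask(im,*ORG),15):print(n,c,st,onz(n,c,.014))
# cube
for n,im,(x0,y0,x1,y1) in(("side",s,(245,335,290,384)),("top",t,(350,215,380,245))):
    hsv=cv2.cvtColor(im,cv2.COLOR_RGB2HSV)[y0:y1,x0:x1]
    print(n,hsv[::4,::4].reshape(-1,3)[:60].tolist())
E
```

```text
side [289.8 291.3] [283 284  17  15 139] [ 0.6012 -0.1908  0.014 ]
side [263.7 316.7] [253 307  24  21 297] [ 0.5158 -0.2311  0.014 ]
top [323.5 196.6] [320 192   9  10  60] [ 0.5991 -0.1921  0.014 ]
top [337.  221.7] [331 215  13  14 120] [ 0.5129 -0.2362  0.014 ]
side [[19, 125, 135], [19, 125, 143], [19, 124, 140], [19, 125, 131], [19, 129, 103], [19, 124, 78], [19, 131, 72], [18, 128, 72], [18, 126, 79], [19, 127, 143], [20, 124, 148], [19, 126, 148], [19, 124, 138], [19, 125, 139], [19, 126, 144], [19, 126, 134], [19, 126, 134], [19, 125, 135], [19, 127, 116], [19, 124, 119], [19, 126, 123], [19, 124, 140], [19, 125, 147], [19, 125, 149], [19, 125, 139], [20, 126, 136], [19, 125, 143], [19, 125, 141], [18, 130, 133], [17, 136, 144], [19, 128, 134], [19, 125, 133], [19, 126, 130], [19, 128, 128], [19, 125, 147], [20, 126, 148], [19, 126, 132], [19, 126, 138], [19, 126, 140], [18, 133, 144], [17, 134, 148], [17, 136, 144], [17, 138, 140], [19, 126, 132], [20, 126, 136], [19, 126, 127], [19, 127, 139], [20, 126, 146], [20, 128, 132], [19, 124, 138], [18, 135, 130], [17, 132, 151], 
[... 344 characters left out ...]
20, 88, 128], [20, 94, 125], [20, 95, 124], [20, 95, 124], [20, 98, 128], [20, 100, 128], [20, 91, 129], [19, 97, 123], [19, 101, 129], [21, 99, 131], [19, 89, 134], [19, 98, 130], [20, 98, 120], [20, 101, 104], [17, 108, 118], [18, 95, 89], [20, 98, 136], [21, 96, 136], [21, 94, 130], [20, 96, 128], [18, 108, 120], [17, 103, 136], [18, 104, 133], [19, 103, 92], [19, 102, 110], [20, 96, 128], [18, 91, 137], [19, 91, 131], [17, 105, 102], [18, 105, 136], [17, 110, 137], [19, 104, 115], [20, 93, 123], [21, 92, 127], [20, 98, 128], [20, 99, 121], [19, 98, 112], [18, 105, 117], [19, 92, 125], [20, 93, 126], [19, 94, 127], [20, 88, 127], [21, 95, 121], [20, 91, 123], [20, 91, 126], [17, 99, 126]]
```

```bash
sed -i 's/^ORG.*/ORG=([3,170,60],[15,255,255])/' h.py
python3 - <<'E'
from h import *
s=cv2.imread('pics/side0.png')[:,:,::-1];t=cv2.imread('pics/top0.png')[:,:,::-1]
for n,im in(("side",s),("top",t)):
    for c,st in blobs(mask(im,*ORG),15):
        b=(st[0]+st[2]/2-.5,st[1]+st[3]/2-.5);print(n,c,b,st,onz(n,c,.014),onz(n,b,.014))
for n,im,(x0,y0,x1,y1) in(("side",s,(245,335,290,384)),("top",t,(350,215,380,245))):
    m=mask(im,[15,100,125],[17,170,255]) if n=="side" else mask(im,[15,97,80],[18,170,255])
    z=np.zeros_like(m);z[y0:y1,x0:x1]=m[y0:y1,x0:x1]
    for c,st in blobs(z,20):
        _,l,_,_=cv2.connectedComponentsWithStats(z)
        p=np.argwhere(z>0)[:,::-1].astype(np.float32)
        print(n,c,st,onz(n,c,.038),cv2.minAreaRect(p))
    crop(np.dstack([z]*3),x0,y0,x1,y1,8,f'pics/m_{n}.png')
# plan px->angles
E
```

```text
side [119.8 100.4] (np.float64(117.0), np.float64(100.5)) [108  85  19  32 118] [0.3943 0.8917 0.014 ] [0.3839 0.8949 0.014 ]
side [101.4  88.1] (np.float64(101.0), np.float64(88.0)) [96 87 11  3 16] [0.3426 1.0245 0.014 ] [0.3413 1.026  0.014 ]
side [ 70.3 108.6] (np.float64(70.5), np.float64(109.0)) [67 95  8 29 53] [0.2084 0.8939 0.014 ] [0.2088 0.8904 0.014 ]
side [ 85.4 120. ] (np.float64(85.5), np.float64(120.0)) [ 76 118  20   5  36] [0.2513 0.7866 0.014 ] [0.2517 0.7865 0.014 ]
side [473.  289.4] (np.float64(467.5), np.float64(289.0)) [ 424  243   88   93 1793] [ 1.0099 -0.3518  0.014 ] [ 0.9985 -0.3459  0.014 ]
side [290.7 292.7] (np.float64(290.5), np.float64(292.5)) [282 284  18  18 255] [ 0.6013 -0.1952  0.014 ] [ 0.6011 -0.1945  0.014 ]
side [264.9 318.9] (np.float64(265.0), np.float64(319.0)) [253 307  25  25 501] [ 0.5159 -0.2374  0.014 ] [ 0.516  -0.2377  0.014 ]
top [492.5 146.6] (np.float64(492.0), np.float64(146.5)) [489 143   7   8  18] [ 0.7689 -0.7757  0.014 ] [ 0.7693 -0.774   0.014 ]
top [491.9 160.6] (np.float64(492.0), np.float64(161.0)) [486 154  13  15  32] [ 0.7201 -0.7706  0.014 ] [ 0.7187 -0.7709  0.014 ]
top [324.6 196. ] (np.float64(324.5), np.float64(196.0)) [319 191  12  11 100] [ 0.6011 -0.196   0.014 ] [ 0.6011 -0.1956  0.014 ]
top [338.3 221.2] (np.float64(338.5), np.float64(221.0)) [331 214  16  15 183] [ 0.5146 -0.2406  0.014 ] [ 0.5153 -0.2413  0.014 ]
side [264.2 351.4] [254 342  22  20 235] [ 0.4761 -0.3208  0.038 ] ((264.1065368652344, 351.3278503417969), (15.492464065551758, 16.132648468017578), 50.19443130493164)
top [363.2 232.5] [355 225  17  15 143] [ 0.476  -0.3175  0.038 ] ((364.2483215332031, 229.5207061767578), (20.180051803588867, 28.73373794555664), 4.763641834259033)
```

Run:
```python
from h import *
P=[onz("side",(230+a/4,270+b/4),.038)[:2] for a,b in((138,289),(92,336),(140,378),(188,332))]
print(np.array(P),np.mean(P,0))
for i in range(4):
    d=P[(i+1)%4]-P[i];print(np.linalg.norm(d),np.degrees(np.arctan2(d[1],d[0])))
P=[onz("top",(300+a/4,170+b/4),.038)[:2] for a,b in((228,237),(283,222),(287,262),(240,277))]
print(np.array(P),np.mean(P,0))
for i in range(4):
    d=P[(i+1)%4]-P[i];print(np.linalg.norm(d),np.degrees(np.arctan2(d[1],d[0])))
# caddy: tub rim outer corners top crop c3, z=.129
t=[(156,140),(407,140),(404,352),(152,348)]
P=[onz("top",(110+a/4,160+b/4),.129)[:2] for a,b in t];print(np.array(P),np.mean(P,0))
for i in range(4):
    d=P[(i+1)%4]-P[i];print(np.linalg.norm(d),np.degrees(np.arctan2(d[1],d[0])))
sc=[(45,176),(176,151),(228,240),(85,268)]
P=[onz("side",(140+a/2.5,70+b/2.5),.129)[:2] for a,b in sc];print(np.array(P),np.mean(P,0))
# mark top inner/centre corners
mk=[(427,108),(778,72),(804+9,384),(458,423)]
P=[onz("top",(110+a/4,160+b/4),0)[:2] for a,b in mk];print('mark',np.array(P))
mk=[(46,396),(265,322),(400,498),(158,598)]
P=[onz("side",(140+a/2.5,70+b/2.5),0)[:2] for a,b in mk];print('markside',np.array(P))
# bar ends top, z=.197
for b in ((92,186),(90,296)): print('bar',onz("top",(110+b[0]/4,160+b[1]/4),.197))
for b in ((66,108),(133,98)): print('bars',onz("side",(140+b[0]/2.5,70+b[1]/2.5),.197))
```

```text
[[ 0.485  -0.3023]
 [ 0.4529 -0.3173]
 [ 0.4661 -0.3471]
 [ 0.4986 -0.3338]] [ 0.4756 -0.3251]
0.03552119087690355 -154.85556383281917
0.03253239761571397 -66.07162382232325
0.03512462212170727 22.146061143781907
0.03438109851600086 113.25249609906835
[[ 0.4869 -0.2973]
 [ 0.4992 -0.3433]
 [ 0.466  -0.3455]
 [ 0.4537 -0.3062]] [ 0.4764 -0.3231]
0.04766724714270855 -75.02299833005767
0.03330311217749736 -176.18154822763222
0.0411887557664455 107.37742253634015
0.03439870958136582 15.09303150720391
[[0.5968 0.3787]
 [0.5957 0.1791]
 [0.4295 0.1805]
 [0.4331 0.3784]] [0.5138 0.2792]
0.19962656018073613 -90.3029316860796
0.1662352749773851 179.5280589809784
0.19793908394984683 88.96010703735126
0.1636931481598414 0.12181889072747068
[[0.438  0.3777]
 [0.6008 0.3738]
 [0.5951 0.1777]
 [0.4354 0.1871]] [0.5173 0.2791]
mark [[ 0.636   0.1767]
 [ 0.6658 -0.1299]
 [ 0.3965 -0.1552]
 [ 0.364   0.1488]]
markside [[ 0.3667  0.146 ]
 [ 0.6378  0.1717]
 [ 0.6614 -0.1302]
 [ 0.3993 -0.1515]]
bar [0.5559 0.4074 0.197 ]
bar [0.474  0.4068 0.197 ]
bars [0.4787 0.406  0.197 ]
bars [0.559  0.4003 0.197 ]
```

```bash
cat >> h.py <<'E'
def plan(pts):
    """pts: list of (x,y,z,yawdeg|None,nrows). prints rows cm in tool axes (shift before turn)"""
    s=state();p=s['tcp_pos'].copy();R=s['tool_rot'].copy()
    print('now',s['time_s'],p,'yaw',np.degrees(np.arctan2(R[1,0],R[0,0])).round(2),'q6',np.degrees(s['q'][5]).round(1),'F',s['wrist_force'],'w',s['grip_width'])
    yaw=np.degrees(np.arctan2(R[1,0],R[0,0]))
    for x,y,z,yw,n in pts:
        tgt=np.array([x,y,z]);dy=0 if yw is None else -((yw-yaw+180)%360-180)
        out=[]
        for i in range(n):
            a=np.radians(yaw);X=np.array([np.cos(a),np.sin(a),0]);Y=np.array([np.sin(a),-np.cos(a),0])
            d=(tgt-p)/(n-i);out.append(f"{d@X*100:.2f} {d@Y*100:.2f} {-d[2]*100:.2f} {dy/n:.1f}")
            p=p+d;yaw-=dy/n
        print('; '.join(out))
E
python3 - <<'E'
from h import *
plan([(.476,-.321,.10,-67,8),(.476,-.321,.006,-67,4)])
E
```

```text
now 0.1 [ 0.1609 -0.5515  0.2047] yaw -73.74 q6 -6.9 F [ 0.6173  0.2784 -0.1916] w 0.0937947136435069
-1.66 -4.59 1.31 -0.8; -1.60 -4.61 1.31 -0.8; -1.53 -4.63 1.31 -0.8; -1.46 -4.66 1.31 -0.8; -1.39 -4.68 1.31 -0.8; -1.32 -4.70 1.31 -0.8; -1.25 -4.72 1.31 -0.8; -1.18 -4.73 1.31 -0.8
0.00 0.00 2.35 0.0; 0.00 0.00 2.35 0.0; 0.00 0.00 2.35 0.0; 0.00 0.00 2.35 0.0
```

Candidates: cube – loose maple cube (top 363,232), versus the cubes in the box at left (35,289)/(62,283), not loose on the right. Top – small orange (325,196), big orange (339,221), pink (350,198): the small orange is meant. The grey knob at (454,202) hangs on the cabinet by a stem, so it is no bell; no teal ring is seen. The close crops c1 and c2 confirm this.

>>> carry_out(steps="-1.65 -4.6 1.1 -0.8; -1.6 -4.6 1.1 -0.8; -1.5 -4.6 1.1 -0.8; -1.45 -4.65 1.1 -0.8; -1.4 -4.7 1.1 -0.8; -1.3 -4.7 1.1 -0.8; -1.25 -4.7 1.1 -0.8; -1.2 -4.75 1.1 -0.8", gripper=0.85)

```text
time_s: 1.1
tcp_pos: [0.4776, -0.3216, 0.1168]
tool_rot: [[0.386, -0.923, -0.0], [-0.923, -0.386, 0.0], [-0.0, 0.0, -1.0]]
wrist_force: [0.2, -0.6, 0.2]
grip_width: 0.08
```

Run:
```python
from h import *
for n in("side","top"):
    im=snapshot(n);cv2.imwrite(f"pics/{n}1.png",im[:,:,::-1])
plan([(.476,-.321,.006,-67,4)])
```

```text
now 1.2 [ 0.4791 -0.3192  0.1157] yaw -67.08 q6 26.3 F [-0.8534  0.0514 -0.5631] w 0.079723961731691
0.01 0.09 2.74 -0.0; 0.01 0.09 2.74 -0.0; 0.01 0.09 2.74 -0.0; 0.01 0.09 2.74 -0.0
```

View pics/side1.png

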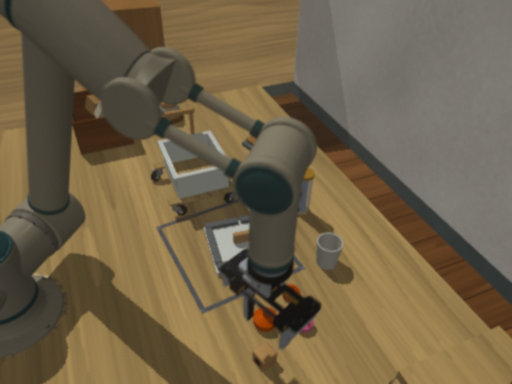

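View pics/top1.png

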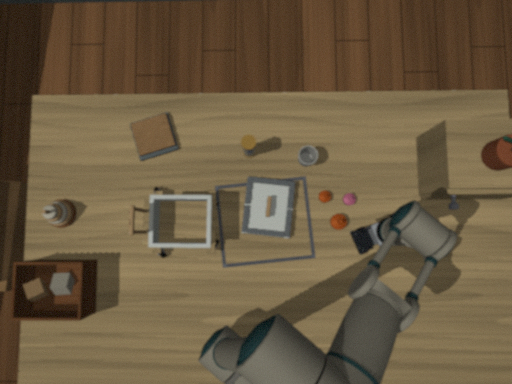

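>>> carry_out(steps="0 0.1 2.75 0; 0 0.1 2.75 0; 0 0.05 2.75 0; 0 0 2.5 0; 0 0 0 0")

```text
time_s: 1.82
tcp_pos: [0.4723, -0.323, 0.0082]
tool_rot: [[0.385, -0.923, -0.004], [-0.923, -0.385, 0.003], [-0.004, 0.003, -1.0]]
wrist_force: [-0.4, -0.0, -0.6]
grip_width: 0.0794
```

>>> carry_out(steps="0 0 0 0; 0 0 0 0; 0 0 0 0; 0 0 0 0; 0 0 0 0", gripper=0, squeeze=20)

```text
time_s: 2.45
tcp_pos: [0.4744, -0.3238, 0.0103]
tool_rot: [[0.385, -0.923, 0.0], [-0.923, -0.385, -0.0], [0.0, -0.0, -1.0]]
wrist_force: [-1.2, 0.5, 1.6]
grip_width: 0.0385
```

Run:
```python
from h import *
plan([(.474,-.323,.17,None,4),(.515,.312,.20,None,13),(.515,.312,.07,None,4)])
```

```text
now 2.45 [ 0.4744 -0.3238  0.0103] yaw -67.33 q6 26.1 F [-1.2067  0.4715  1.6023] w 0.03850047930697837
-0.02 0.00 -3.99 0.0; -0.02 0.00 -3.99 0.0; -0.02 0.00 -3.99 0.0; -0.02 0.00 -3.99 0.0
-4.39 -2.17 -0.23 0.0; -4.39 -2.17 -0.23 0.0; -4.39 -2.17 -0.23 0.0; -4.39 -2.17 -0.23 0.0; -4.39 -2.17 -0.23 0.0; -4.39 -2.17 -0.23 0.0; -4.39 -2.17 -0.23 0.0; -4.39 -2.17 -0.23 0.0; -4.39 -2.17 -0.23 0.0; -4.39 -2.17 -0.23 0.0; -4.39 -2.17 -0.23 0.0; -4.39 -2.17 -0.23 0.0; -4.39 -2.17 -0.23 0.0
0.00 0.00 3.25 0.0; 0.00 0.00 3.25 0.0; 0.00 0.00 3.25 0.0; 0.00 0.00 3.25 0.0
```

>>> carry_out(steps="0 0 -4 0; 0 0 -4 0; 0 0 -4 0; 0 0 -4 0; -2.5 -1 -1 0; -4.4 -2.2 -0.3 0; -4.4 -2.2 -0.3 0; -4.4 -2.2 -0.2 0")

```text
time_s: 3.45
tcp_pos: [0.4824, -0.1461, 0.1865]
tool_rot: [[0.385, -0.923, -0.003], [-0.923, -0.385, 0.002], [-0.003, 0.002, -1.0]]
wrist_force: [0.4, -0.5, -0.1]
grip_width: 0.0383
```

>>> carry_out(steps="-4.4 -2.2 -0.3 0; -4.4 -2.2 -0.3 0; -4.4 -2.2 -0.2 0; -4.4 -2.2 -0.2 0; -4.4 -2.2 -0.2 0; -4.4 -2.2 -0.2 0; -4.4 -2.2 -0.2 0; -3 -1.5 -0.2 0")

```text
time_s: 4.45
tcp_pos: [0.507, 0.2302, 0.2042]
tool_rot: [[0.387, -0.922, -0.004], [-0.922, -0.387, -0.0], [-0.001, 0.004, -1.0]]
wrist_force: [-0.2, -0.0, -2.0]
grip_width: 0.0381
```

Run:
```python
from h import *
for n in("side","top"):
    im=snapshot(n);cv2.imwrite(f"pics/{n}2.png",im[:,:,::-1])
    if n=='side': crop(im,130,70,430,384,1.9,'pics/s2c.png')
plan([(.515,.312,.21,None,3),(.515,.312,.07,None,4)])
```

```text
now 4.55 [0.5074 0.2312 0.2043] yaw -67.07 q6 84.3 F [-0.6853 -0.5399 -0.7822] w 0.03842970318517634
-2.38 -1.28 -0.19 0.0; -2.38 -1.28 -0.19 0.0; -2.38 -1.28 -0.19 0.0
0.00 0.00 3.50 0.0; 0.00 0.00 3.50 0.0; 0.00 0.00 3.50 0.0; 0.00 0.00 3.50 0.0
```

View pics/s2c.png

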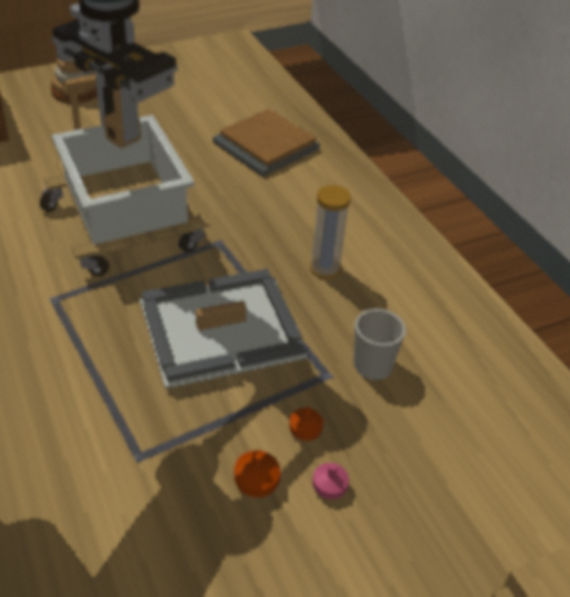

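>>> carry_out(steps="0 0 -0.5 -9.6; 0 0 0 -9.6; 0 0 0 -9.6; 0 0 0 -9.6; 0 0 0 -9.6; 0 0 0 -9.6; 0 0 0 -9.6")

```text
time_s: 5.42
tcp_pos: [0.5078, 0.2265, 0.2096]
tool_rot: [[1.0, 0.003, -0.003], [0.003, -1.0, -0.001], [-0.003, 0.001, -1.0]]
wrist_force: [0.1, 0.8, -1.2]
grip_width: 0.0383
```

Run:
```python
from h import *
plan([(.515,.312,.21,0,2),(.515,.312,.068,None,5)])
```

```text
now 5.425 [0.5078 0.2265 0.2096] yaw 0.16 q6 16.7 F [ 0.1345  0.8473 -1.1522] w 0.038257855622873364
0.37 -4.27 -0.02 0.1; 0.37 -4.28 -0.02 0.1
0.00 0.00 2.84 0.0; 0.00 0.00 2.84 0.0; 0.00 0.00 2.84 0.0; 0.00 0.00 2.84 0.0; 0.00 0.00 2.84 0.0
```

>>> carry_out(steps="0.35 -4.3 0 0; 0.35 -4.3 0 0; 0 0 2.8 0; 0 0 2.8 0; 0 0 2.8 0; 0 0 2.8 0; 0 0 2.4 0; 0 0 0 0")

```text
time_s: 6.42
tcp_pos: [0.5137, 0.3116, 0.0722]
tool_rot: [[1.0, -0.003, -0.007], [-0.003, -1.0, -0.003], [-0.007, 0.003, -1.0]]
wrist_force: [-0.2, -0.1, -1.0]
grip_width: 0.0383
```

Run:
```python
from h import *
plan([(.515,.312,.065,0,2)])
```

```text
now 6.425 [0.5137 0.3116 0.0722] yaw -0.15 q6 24.8 F [-0.2324 -0.052  -1.0473] w 0.03832934522431245
0.06 -0.02 0.36 -0.1; 0.07 -0.02 0.36 -0.1
```

>>> carry_out(steps="0 0 0.8 0; 0 0 0.3 0; 0 0 0 0")

```text
time_s: 6.8
tcp_pos: [0.517, 0.3134, 0.0643]
tool_rot: [[1.0, -0.002, 0.001], [-0.002, -1.0, 0.0], [0.001, -0.0, -1.0]]
wrist_force: [0.3, -0.5, 0.5]
grip_width: 0.0383
```

>>> carry_out(steps="0 0 0 0; 0 0 0 0; 0 0 0 0; 0 0 -3 0; 0 0 -4 0; 0 0 -4 0; 0 0 -3 0; 0 0 0 0", gripper=0.6)

```text
time_s: 7.8
tcp_pos: [0.5184, 0.3141, 0.2066]
tool_rot: [[1.0, -0.002, 0.005], [-0.002, -1.0, 0.002], [0.005, -0.002, -1.0]]
wrist_force: [0.7, -0.1, -1.2]
grip_width: 0.0562
```

Run:
```python
from h import *
plan([(.601,-.196,.2,0,11),(.601,-.196,.004,0,5)])
```

```text
now 7.8 [0.5184 0.3141 0.2066] yaw -0.14 q6 24.8 F [ 0.7447 -0.15   -1.1686] w 0.05619058841123092
0.76 4.64 0.06 -0.0; 0.76 4.64 0.06 -0.0; 0.76 4.64 0.06 -0.0; 0.76 4.64 0.06 -0.0; 0.76 4.64 0.06 -0.0; 0.76 4.64 0.06 -0.0; 0.76 4.64 0.06 -0.0; 0.75 4.64 0.06 -0.0; 0.75 4.64 0.06 -0.0; 0.75 4.64 0.06 -0.0; 0.75 4.64 0.06 -0.0
0.00 0.00 3.92 -0.0; 0.00 0.00 3.92 -0.0; 0.00 0.00 3.92 -0.0; 0.00 0.00 3.92 -0.0; 0.00 0.00 3.92 -0.0
```

>>> carry_out(steps="0.75 4.65 0 0; 0.75 4.65 0 0; 0.75 4.65 0 0; 0.75 4.65 0 0; 0.75 4.65 0 0; 0.75 4.65 0 0; 0.75 4.65 0 0; 0.75 4.65 0 0", gripper=0.8)

```text
time_s: 8.8
tcp_pos: [0.5751, -0.0601, 0.202]
tool_rot: [[1.0, -0.003, -0.003], [-0.003, -1.0, 0.001], [-0.003, -0.001, -1.0]]
wrist_force: [-0.1, -0.3, -0.0]
grip_width: 0.0753
```

Run:
```python
from h import *
for n in("side","top"):
    im=snapshot(n);cv2.imwrite(f"pics/{n}3.png",im[:,:,::-1])
    if n=='side': crop(im,130,70,430,384,1.9,'pics/s3c.png')
    for c,st in blobs(mask(im,*ORG),15):
        if 240<c[0]<350 and c[1]>180:print(n,c,st,onz(n,c,.014))
plan([(.601,-.196,.15,0,3),(.601,-.196,.004,0,5)])
```

```text
side [290.8 292.7] [282 284  18  18 256] [ 0.6015 -0.1953  0.014 ]
side [264.8 318.9] [253 307  25  25 502] [ 0.5157 -0.2373  0.014 ]
top [338.4 221.4] [331 214  16  15 181] [ 0.5139 -0.2409  0.014 ]
now 8.9 [ 0.5759 -0.0631  0.2017] yaw -0.41 q6 -12.6 F [-0.2205 -0.005  -0.2874] w 0.07507098765851732
0.87 4.42 1.72 -0.1; 0.86 4.43 1.72 -0.1; 0.85 4.43 1.72 -0.1
0.00 0.00 2.92 -0.0; 0.00 0.00 2.92 -0.0; 0.00 0.00 2.92 -0.0; 0.00 0.00 2.92 -0.0; 0.00 0.00 2.92 -0.0
```

View pics/s3c.png

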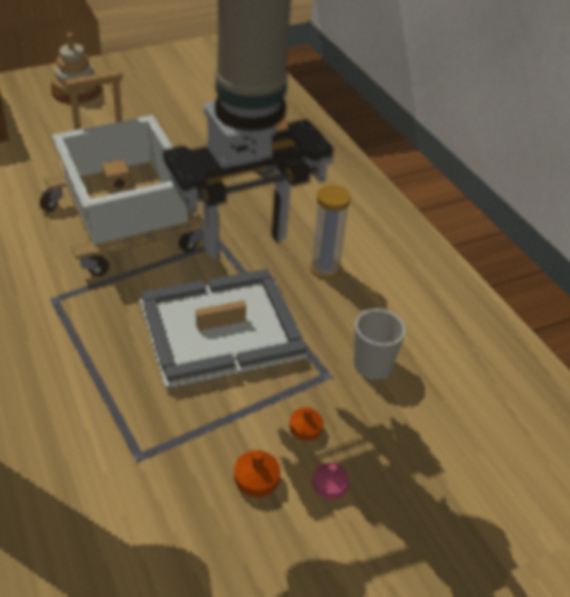

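View pics/top3.png

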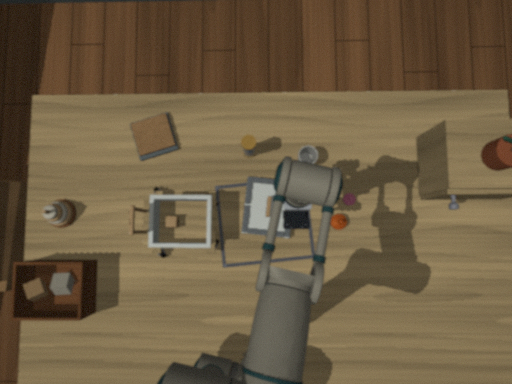

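>>> carry_out(steps="0.85 4.45 1.7 0; 0.85 4.45 1.7 0; 0.8 4.4 1.7 0; 0 0 2.9 0; 0 0 2.9 0; 0 0 2.9 0; 0 0 2.5 0; 0 0 0 0")

```text
time_s: 9.9
tcp_pos: [0.5981, -0.1899, 0.0377]
tool_rot: [[1.0, -0.002, -0.007], [-0.002, -1.0, 0.003], [-0.007, -0.003, -1.0]]
wrist_force: [0.7, -0.9, 0.8]
grip_width: 0.0755
```

Run:
```python
from h import *
im=snapshot("side");crop(im,230,220,350,350,5,'pics/s4c.png')
plan([(.601,-.196,.004,0,2)])
```

```text
now 9.95 [ 0.5995 -0.1906  0.0394] yaw -0.11 q6 -23.9 F [-0.7901 -1.1539 -0.015 ] w 0.07516464776398547
0.07 0.27 1.77 -0.1; 0.07 0.27 1.77 -0.1
```

View pics/s4c.png

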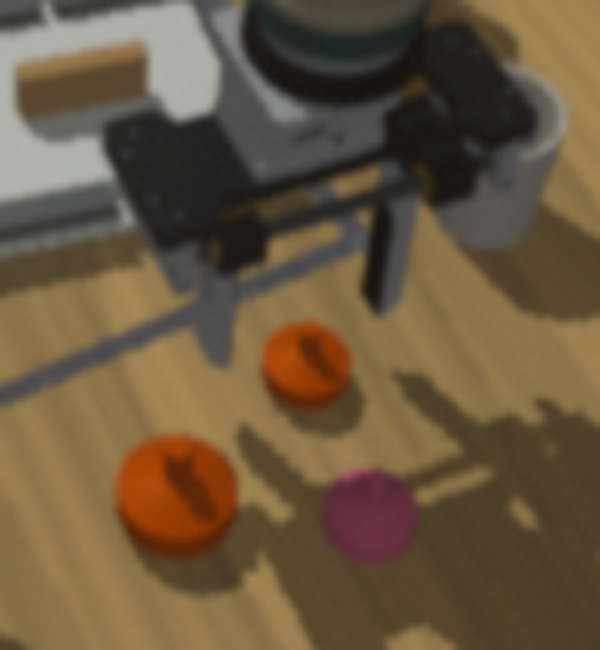

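>>> carry_out(steps="0.1 0.3 1.6 0; 0.05 0.25 1.2 0; 0 0 0.5 0; 0 0 0 0")

```text
time_s: 10.45
tcp_pos: [0.6019, -0.1973, 0.0075]
tool_rot: [[1.0, -0.003, -0.001], [-0.003, -1.0, 0.0], [-0.001, -0.0, -1.0]]
wrist_force: [0.3, -0.4, -0.4]
grip_width: 0.0752
```

>>> carry_out(steps="0 0 0 0; 0 0 0 0; 0 0 0 0; 0 0 0 0; 0 0 0 0", gripper=0, squeeze=15)

```text
time_s: 11.08
tcp_pos: [0.6023, -0.1973, 0.0082]
tool_rot: [[1.0, -0.002, 0.0], [-0.002, -1.0, -0.0], [0.0, 0.0, -1.0]]
wrist_force: [0.7, -0.3, 1.4]
grip_width: 0.0417
```

>>> carry_out(steps="0 0 -3 0; 0 0 -4 0; 0 0 -4 0; 0 0 -4 0; 0 0 -3 0; 0 0 0 0")

```text
time_s: 11.82
tcp_pos: [0.6036, -0.1979, 0.1905]
tool_rot: [[1.0, -0.002, 0.005], [-0.002, -1.0, -0.002], [0.005, 0.002, -1.0]]
wrist_force: [-0.3, -0.3, -0.1]
grip_width: 0.0417
```

Run:
```python
from h import *
im=snapshot("side");crop(im,200,150,400,350,3.5,'pics/s5c.png')
plan([(.517,.232,.21,0,10),(.517,.232,.06,0,5)])
```

```text
now 11.875 [ 0.6024 -0.1974  0.1883] yaw -0.14 q6 -24.3 F [ 0.2519 -0.6788 -0.1941] w 0.04126542871638197
-0.86 -4.29 -0.22 -0.0; -0.86 -4.29 -0.22 -0.0; -0.86 -4.29 -0.22 -0.0; -0.86 -4.29 -0.22 -0.0; -0.86 -4.29 -0.22 -0.0; -0.86 -4.29 -0.22 -0.0; -0.86 -4.29 -0.22 -0.0; -0.86 -4.29 -0.22 -0.0; -0.86 -4.29 -0.22 -0.0; -0.85 -4.29 -0.22 -0.0
0.00 0.00 3.00 -0.0; 0.00 0.00 3.00 -0.0; 0.00 0.00 3.00 -0.0; 0.00 0.00 3.00 -0.0; 0.00 0.00 3.00 -0.0
```

View pics/s5c.png

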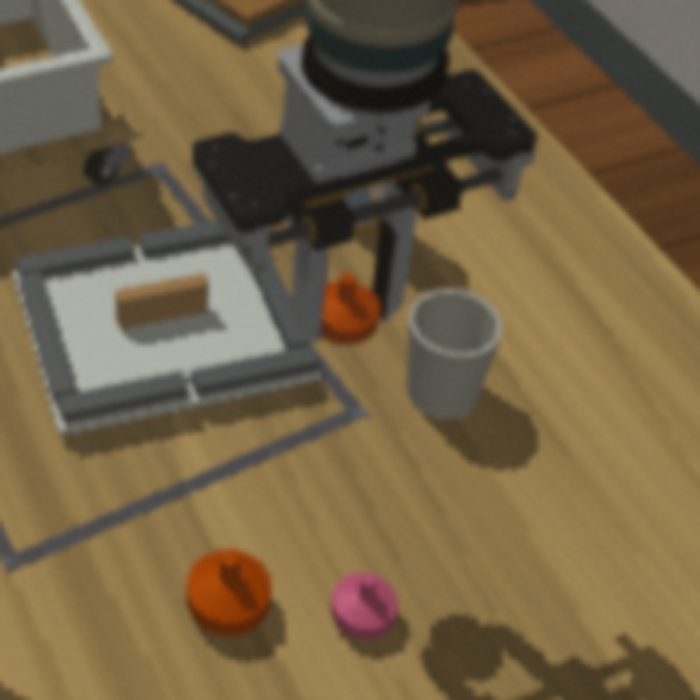

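>>> carry_out(steps="-0.8 -3 -1 0; -0.9 -4.3 -0.8 0; -0.9 -4.4 0 0; -0.9 -4.4 0 0; -0.85 -4.4 0 0; -0.85 -4.4 0 0; -0.85 -4.4 0 0; -0.85 -4.4 0 0")

```text
time_s: 12.88
tcp_pos: [0.5323, 0.141, 0.2035]
tool_rot: [[1.0, -0.003, -0.004], [-0.003, -1.0, -0.001], [-0.004, 0.001, -1.0]]
wrist_force: [-0.0, 0.1, -0.4]
grip_width: 0.0417
```

Run:
```python
from h import *
plan([(.516,.232,.205,0,2),(.516,.232,.06,0,5)])
```

```text
now 12.875 [0.5323 0.141  0.2035] yaw -0.15 q6 7.8 F [-0.0039  0.0753 -0.3983] w 0.04166808587318913
-0.83 -4.55 -0.08 -0.1; -0.82 -4.55 -0.08 -0.1
0.00 0.00 2.90 -0.0; 0.00 0.00 2.90 -0.0; 0.00 0.00 2.90 -0.0; 0.00 0.00 2.90 -0.0; 0.00 0.00 2.90 -0.0
```

>>> carry_out(steps="-0.8 -4.5 0 0; -0.8 -4.4 0 0; 0 0 2.9 0; 0 0 2.9 0; 0 0 2.9 0; 0 0 2.9 0; 0 0 2.5 0; 0 0 0 0")

```text
time_s: 13.88
tcp_pos: [0.5149, 0.2278, 0.0612]
tool_rot: [[1.0, -0.002, -0.008], [-0.002, -1.0, -0.003], [-0.008, 0.003, -1.0]]
wrist_force: [0.3, 0.7, -1.0]
grip_width: 0.0415
```

>>> carry_out(steps="0 0 0.2 0; 0 0 0 0")

```text
time_s: 14.12
tcp_pos: [0.5187, 0.229, 0.0635]
tool_rot: [[1.0, -0.002, 0.001], [-0.002, -1.0, 0.0], [0.001, -0.0, -1.0]]
wrist_force: [-0.0, 0.4, -0.4]
grip_width: 0.0413
```

>>> carry_out(steps="0 0 0.5 0; 0 0 0 0; 0 0 0 0")

```text
time_s: 14.5
tcp_pos: [0.5183, 0.2289, 0.0581]
tool_rot: [[1.0, -0.002, 0.0], [-0.002, -1.0, 0.0], [0.0, -0.0, -1.0]]
wrist_force: [0.4, 0.0, -0.0]
grip_width: 0.0414
```

>>> carry_out(steps="0 0 0 0; 0 0 0 0; 0 0 0 0; 0 0 -3 0; 0 0 -4 0; 0 0 -4 0; 0 0 -4 0; 0 0 0 0", gripper=0.65)

```text
time_s: 15.5
tcp_pos: [0.5203, 0.2296, 0.2115]
tool_rot: [[1.0, -0.002, 0.007], [-0.002, -1.0, 0.002], [0.007, -0.002, -1.0]]
wrist_force: [0.7, -0.6, -0.6]
grip_width: 0.0608
```

>>> carry_out(steps="-4 0 -1 0; -5 0 0 0; -5 0 0 0; 0 0 0 0")

```text
time_s: 16.0
tcp_pos: [0.374, 0.2286, 0.2168]
tool_rot: [[1.0, -0.001, -0.003], [-0.001, -1.0, -0.001], [-0.003, 0.001, -1.0]]
wrist_force: [0.4, -0.5, 0.2]
grip_width: 0.0613
```

Run:
```python
from h import *
for n in("side","top"):
    im=snapshot(n);cv2.imwrite(f"pics/{n}6.png",im[:,:,::-1])
    if n=='side': crop(im,130,70,430,384,1.9,'pics/s6c.png')
    else: crop(im,110,160,310,280,4,'pics/t6c.png')
plan([(.517,.232,.21,0,1)])
```

```text
now 16.1 [0.3782 0.2292 0.2175] yaw -0.11 q6 22.3 F [ 0.0638 -0.0752  0.1773] w 0.0610475598741855
13.88 -0.31 0.75 -0.1
```

View pics/s6c.png

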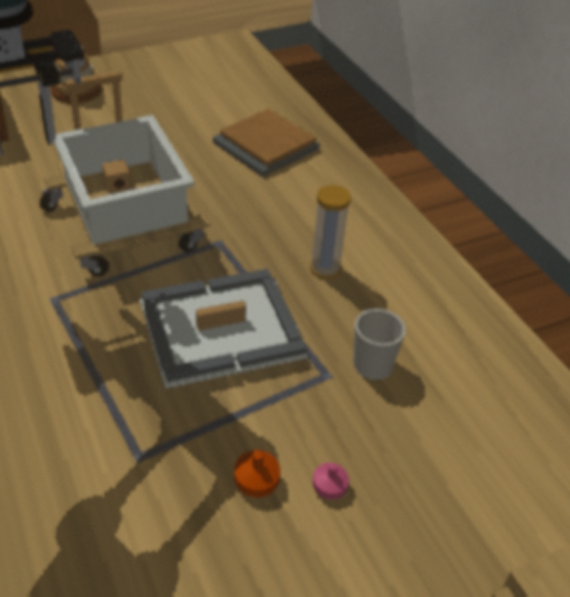

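View pics/t6c.png

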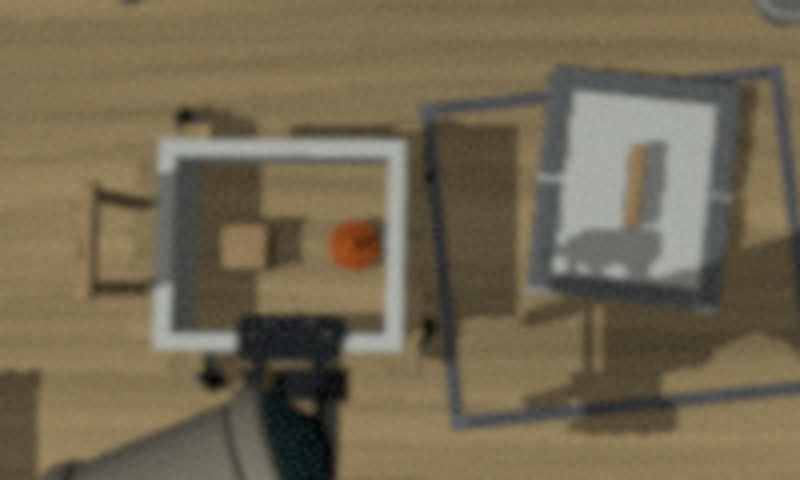

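Run:
```python
from h import *
s=cv2.imread('pics/side0.png')[:,:,::-1];t=cv2.imread('pics/top0.png')[:,:,::-1]
Q=[onz("top",(110+a/4,160+b/4),.029)[:2] for a,b in((555,67),(741,82),(720,309),(531,290))];Q=np.array(Q)
print(Q,Q.mean(0))
def ang(P):
    for i in range(4):
        d=P[(i+1)%4]-P[i];print(np.linalg.norm(d).round(4),np.degrees(np.arctan2(d[1],d[0])).round(1))
ang(Q)
Q=np.array([onz("side",(140+a/2.5,70+b/2.5),.029)[:2] for a,b in((163,380),(329,356),(381,466),(196,497))]);print(Q,Q.mean(0));ang(Q)
crop(s,215,215,275,255,10,'pics/gs.png');crop(t,255,185,290,225,14,'pics/gt.png');
crop(s,195,205,300,280,7,'pics/ls.png')
```

```text
[[ 0.6673  0.064 ]
 [ 0.6534 -0.0947]
 [ 0.4609 -0.0743]
 [ 0.4773  0.0849]] [ 0.5647 -0.005 ]
0.1594 -95.0
0.1936 173.9
0.16 84.1
0.1912 -6.3
[[ 0.486   0.0928]
 [ 0.6692  0.0605]
 [ 0.6493 -0.1069]
 [ 0.4645 -0.0749]] [ 0.5672 -0.0071]
0.1861 -10.0
0.1686 -96.8
0.1876 170.2
0.1691 82.7
```

View pics/ls.png

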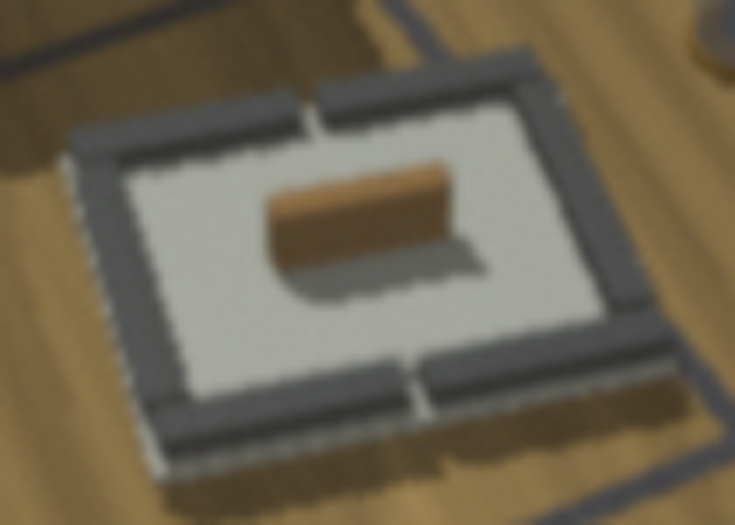

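View pics/gt.png

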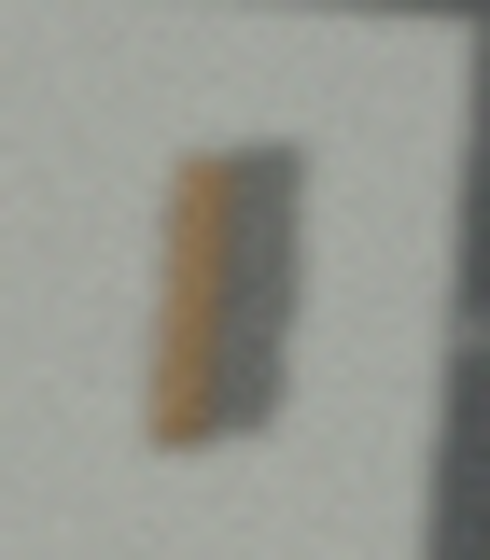

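Run:
```python
from h import *
print(onz("top",(268.7,206.4),.051),onz("side",(246.1,231.7),.051),tri((246.1,231.7),(268.7,206.4)))
def ang(P):
    for i in range(4):
        d=P[(i+1)%4]-P[i];print(np.linalg.norm(d).round(4),np.degrees(np.arctan2(d[1],d[0])).round(1))
Q=np.array([onz("side",(195+a/7,205+b/7),.029)[:2] for a,b in((70,130),(535,50),(678,322),(160,432))]);print(Q,Q.mean(0));ang(Q)
for n,(a,b) in (("top",((255+210/14,185+150/14),(255+175/14,185+445/14))),):
    p=onz(n,a,.051)-onz(n,b,.051);print(p,np.degrees(np.arctan2(p[1],p[0])))
p=onz("side",(195+270/7,205+197/7),.051)-onz("side",(195+448/7,205+165/7),.051);print(p,np.degrees(np.arctan2(p[1],p[0])))
```

```text
[ 0.5638 -0.0028  0.051 ] [ 0.5663 -0.0031  0.051 ] (array([ 0.5649, -0.0032,  0.0515]), np.float64(0.0024118494675338803))
[[ 0.4836  0.0872]
 [ 0.6692  0.0616]
 [ 0.6563 -0.0901]
 [ 0.4654 -0.0682]] [ 0.5686 -0.0024]
0.1874 -7.8
0.1523 -94.9
0.1921 173.5
0.1564 83.4
[ 0.0705 -0.0089  0.    ] -7.211052960865244
[-0.0673  0.0092  0.    ] 172.21034047666532
```

Run:
```python
from h import *
plan([(.565,-.003,.16,83.2,8),(.565,-.003,.024,83.2,6)])
```

```text
now 16.1 [0.3782 0.2292 0.2175] yaw -0.11 q6 22.3 F [ 0.0638 -0.0752  0.1773] w 0.0610475598741855
2.34 2.90 0.72 -10.4; 1.78 3.27 0.72 -10.4; 1.16 3.54 0.72 -10.4; 0.50 3.69 0.72 -10.4; -0.18 3.72 0.72 -10.4; -0.85 3.63 0.72 -10.4; -1.49 3.41 0.72 -10.4; -2.08 3.09 0.72 -10.4
-0.00 0.00 2.27 -0.0; -0.00 0.00 2.27 -0.0; -0.00 0.00 2.27 -0.0; -0.00 0.00 2.27 -0.0; -0.00 0.00 2.27 -0.0; 0.00 0.00 2.27 -0.0
```

>>> carry_out(steps="2.35 2.9 0 -10.4; 1.8 3.3 0 -10.4; 1.15 3.5 0 -10.4; 0.5 3.7 0.5 -10.4; -0.2 3.7 1 -10.4; -0.85 3.6 1.2 -10.4; -1.5 3.4 1.5 -10.4; -2.1 3.1 1.5 -10.4", gripper=0.55)

```text
time_s: 17.1
tcp_pos: [0.5664, -0.0053, 0.1594]
tool_rot: [[0.116, 0.993, -0.0], [0.993, -0.116, -0.0], [-0.0, -0.0, -1.0]]
wrist_force: [1.3, 0.3, -0.0]
grip_width: 0.0515
```

Run:
```python
from h import *
im=snapshot("side");crop(im,150,130,330,290,4,'pics/s7c.png')
plan([(.565,-.003,.024,83.2,5)])
```

```text
now 17.15 [ 0.5688 -0.0093  0.1571] yaw 83.52 q6 -91.2 F [ 2.2217 -1.7873 -0.078 ] w 0.05144012243336943
0.12 -0.09 2.66 0.1; 0.12 -0.09 2.66 0.1; 0.12 -0.09 2.66 0.1; 0.12 -0.09 2.66 0.1; 0.12 -0.09 2.66 0.1
```

View pics/s7c.png

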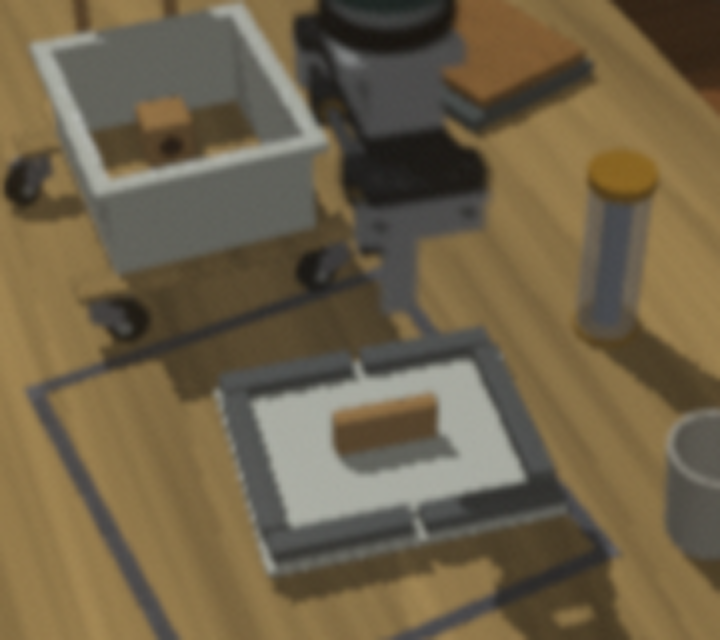

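>>> carry_out(steps="0.2 -0.1 3 0; 0 0 3 0; 0 0 3 0; 0 0 2 0; 0 0 0 0; 0 0 0 0")

```text
time_s: 17.9
tcp_pos: [0.5646, -0.0016, 0.0511]
tool_rot: [[0.121, 0.993, 0.001], [0.993, -0.121, -0.0], [-0.0, 0.001, -1.0]]
wrist_force: [-0.1, 0.4, 0.2]
grip_width: 0.0517
```

Run:
```python
from h import *
im=snapshot("side");crop(im,180,170,300,280,6,'pics/s8c.png')
im=snapshot("top");crop(im,230,170,310,250,6,'pics/t8c.png')
plan([(.565,-.003,.024,83.2,2)])
```

```text
now 18.0 [ 0.5647 -0.0015  0.0518] yaw 83.04 q6 -90.2 F [ 0.3714 -0.7275 -0.7392] w 0.05150229516168624
-0.07 0.03 1.39 -0.1; -0.07 0.03 1.39 -0.1
```

View pics/s8c.png

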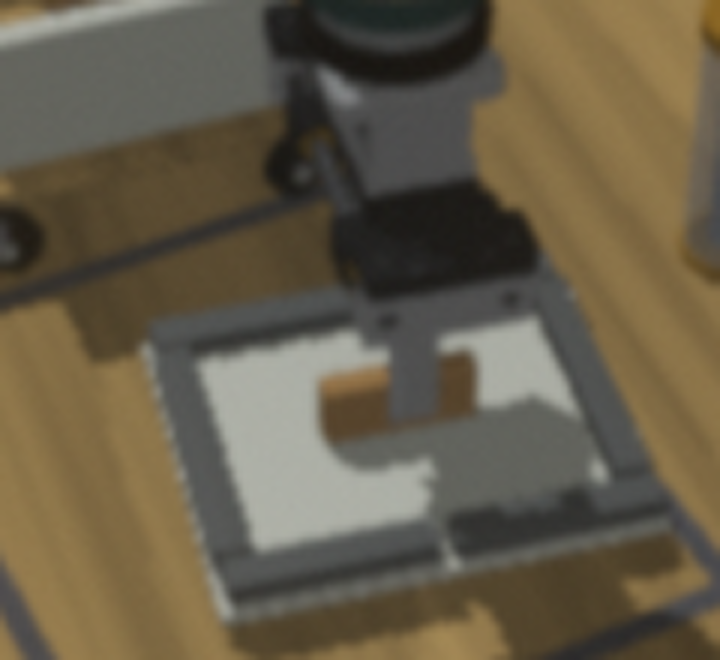

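>>> carry_out(steps="-0.1 0 1.5 0; 0 0 1.1 0; 0 0 0 0; 0 0 0 0")

```text
time_s: 18.5
tcp_pos: [0.5633, -0.0021, 0.0248]
tool_rot: [[0.121, 0.993, -0.0], [0.993, -0.121, -0.0], [-0.0, -0.0, -1.0]]
wrist_force: [0.2, 0.1, 0.1]
grip_width: 0.0517
```

>>> carry_out(steps="0 0 0 0; 0 0 0 0; 0 0 0 0; 0 0 0 0; 0 0 0 0; 0 0 0 0", gripper=0, squeeze=40)

```text
time_s: 19.25
tcp_pos: [0.5635, -0.0019, 0.0251]
tool_rot: [[0.121, 0.993, 0.0], [0.993, -0.121, 0.0], [0.0, 0.0, -1.0]]
wrist_force: [0.2, 1.2, 0.6]
grip_width: 0.0137
```

>>> carry_out(steps="0 0 -2 0; 0 0 -3 0; 0 0 -4 0; 0 0 -4 0; 0 0 -4 0; 0 0 -4 0; 0 0 -1 0; 0 0 0 0")

```text
time_s: 20.25
tcp_pos: [0.5629, -0.0022, 0.244]
tool_rot: [[0.121, 0.993, -0.001], [0.993, -0.121, -0.0], [-0.0, -0.001, -1.0]]
wrist_force: [0.4, 0.2, -2.5]
grip_width: 0.0135
```

Run:
```python
from h import *
plan([(.515,.279,.23,0,9)])
```

```text
now 20.25 [ 0.5629 -0.0022  0.244 ] yaw 83.06 q6 -90.3 F [ 0.3722  0.1989 -2.537 ] w 0.013531988494236211
3.04 -0.91 0.16 9.2; 2.85 -1.38 0.16 9.2; 2.59 -1.82 0.16 9.2; 2.27 -2.21 0.16 9.2; 1.88 -2.55 0.16 9.2; 1.45 -2.82 0.16 9.2; 0.98 -3.01 0.16 9.2; 0.48 -3.13 0.16 9.2; -0.02 -3.17 0.16 9.2
```

>>> carry_out(steps="2.3 -0.7 0 10; 2.1 -1.2 0 10; 1.8 -1.6 0 10; 1.5 -2 0 10; 1.2 -2.3 0 10; 0.8 -2.5 0 10; 0.4 -2.6 0 10; 0 -2.6 0 10")

```text
time_s: 21.25
tcp_pos: [0.5128, 0.194, 0.242]
tool_rot: [[0.999, 0.048, -0.005], [0.048, -0.999, -0.001], [-0.005, 0.001, -1.0]]
wrist_force: [-0.4, 0.2, -3.5]
grip_width: 0.0139
```

Run:
```python
from h import *
plan([(.515,.279,.24,-0.3,3)])
```

```text
now 21.25 [0.5128 0.194  0.242 ] yaw 2.73 q6 10.7 F [-0.3697  0.1701 -3.5106] w 0.013925772105054614
0.21 -2.83 0.07 1.0; 0.16 -2.83 0.07 1.0; 0.11 -2.83 0.07 1.0
```

>>> carry_out(steps="0.2 -2.8 0 1; 0.15 -2.8 0 1; 0.1 -2.5 0 1; 0 0 1.5 0; 0 0 2 0; 0 0 1 0; 0 0 0 0; 0 0 0 0")

```text
time_s: 22.25
tcp_pos: [0.5164, 0.2744, 0.2002]
tool_rot: [[1.0, 0.001, 0.001], [0.001, -1.0, -0.0], [0.001, 0.0, -1.0]]
wrist_force: [-0.6, 0.4, -3.5]
grip_width: 0.0137
```

Run:
```python
from h import *
im=snapshot("side");cv2.imwrite('pics/side9.png',im[:,:,::-1]);crop(im,140,90,250,220,6,'pics/s9c.png')
im=snapshot("top");cv2.imwrite('pics/top9.png',im[:,:,::-1]);crop(im,120,170,230,270,7,'pics/t9c.png')
plan([(.515,.279,.17,-0.3,3)])
```

```text
now 22.35 [0.5166 0.2746 0.2007] yaw 0.04 q6 21.1 F [-0.2483 -0.9869 -2.2171] w 0.01396127755910148
-0.05 -0.15 1.02 0.1; -0.05 -0.15 1.02 0.1; -0.05 -0.15 1.02 0.1
```

View pics/s9c.png

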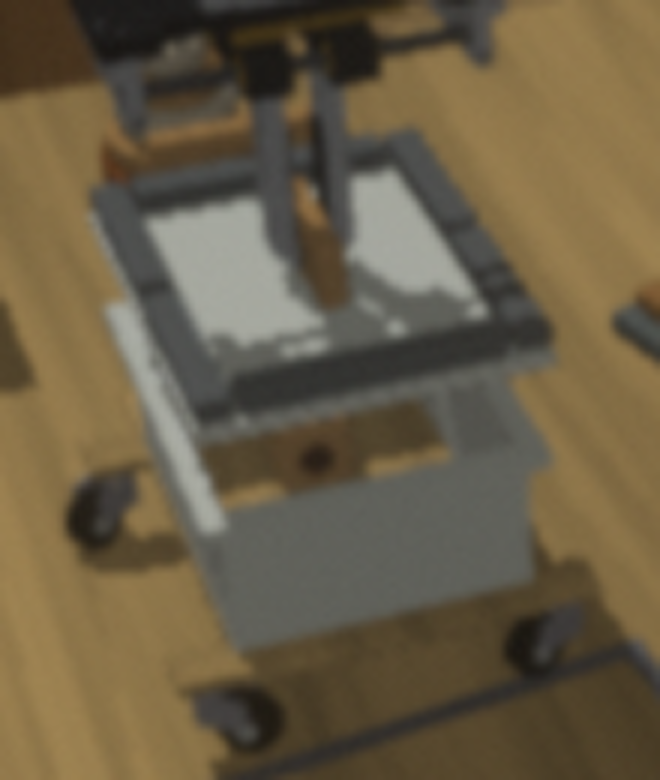

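View pics/t9c.png

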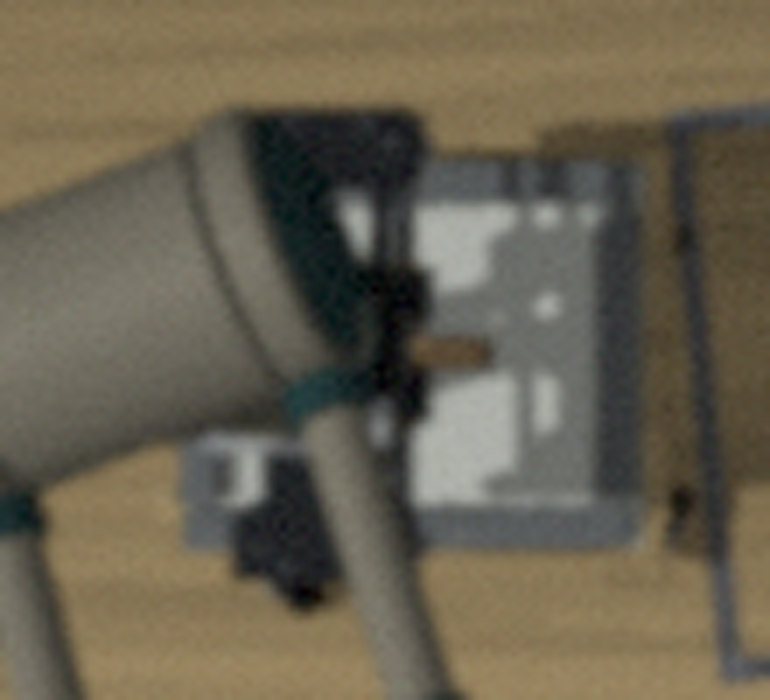

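```bash
cat > edge.py <<'E'
from h import *
def sat(fn):
    im=cv2.imread(fn) if isinstance(fn,str) else fn[:,:,::-1]
    return cv2.GaussianBlur(cv2.cvtColor(im,cv2.COLOR_BGR2HSV)[:,:,1].astype(float),(3,3),0)
def cross(S,p,q,n=60,th=None):
    """subpixel point where sat rises through th going p->q (object->wood)"""
    t=np.linspace(0,1,n);P=np.outer(1-t,p)+np.outer(t,q)
    v=cv2.remap(S.astype(np.float32),P[:,0].astype(np.float32).reshape(1,-1),P[:,1].astype(np.float32).reshape(1,-1),cv2.INTER_LINEAR)[0]
    T=th if th else (v[:5].mean()+v[-5:].mean())/2
    i=np.argmax(v>T);f=(T-v[i-1])/(v[i]-v[i-1]) if i else 0
    return P[i-1]+(P[i]-P[i-1])*f if i else P[0]
def edge(S,a,b,d,k=9):
    """along a->b, search +-d vector"""
    d=np.array(d,float);out=[]
    for t in np.linspace(0,1,k):
        c=np.array(a)*(1-t)+np.array(b)*t;out.append(cross(S,c-d,c+d))
    return np.array(out)
E
python3 - <<'E'
from edge import *
S0=sat('pics/top0.png');S9=sat('pics/top9.png')
# top view right edge x~212
def rep(nm,n,E,z):
    W=np.array([onz(n,e,z) for e in E]);print(nm,E.mean(0).round(2),'sd',(W[:,:2].std(0)*1000).round(1),'W',np.median(W,0).round(4))
    return W
rep('rim right','top',edge(S0,(211.5,200),(211,242),(5,0)),.129)
rep('rim top','top',edge(S0,(158,195),(205,195),(0,-5)),.129)
rep('rim bot','top',edge(S0,(170,248),(205,248),(0,5)),.129)
rep('rim left','top',edge(S0,(149.5,200),(148.5,212),(-4,0)),.129)
z=.1757
rep('lid right','top',edge(S9,(211,196),(211,245),(5,0)),z+.008)
rep('lid top','top',edge(S9,(182,193),(206,193),(0,-4)),z+.028)
rep('lid bot','top',edge(S9,(184,248),(208,248),(0,4)),z+.028)
rep('lid left','top',edge(S9,(146.5,236),(146.5,246),(-4,0)),z+.028)
E
```

```text
rim right [211.7 221. ] sd [42.5  0.9] W [0.5136 0.1786 0.129 ]
rim top [181.5  193.35] sd [ 0.9 48.3] W [0.6017 0.2752 0.129 ]
rim bot [187.5  247.87] sd [ 0.5 35.4] W [0.4297 0.2541 0.129 ]
rim left [148.68 206.  ] sd [12.3  0.8] W [0.5618 0.3791 0.129 ]
lid right [211.28 220.5 ] sd [47.5  0.8] W [0.5135 0.1734 0.1837]
lid top [194.   192.11] sd [ 0.4 23.1] W [0.5973 0.2235 0.2037]
lid bot [196.   248.06] sd [ 0.2 22.8] W [0.4322 0.2159 0.2037]
lid left [145.44 241.  ] sd [9.5 1. ] W [0.4533 0.3655 0.2037]
```

Run:
```python
from edge import *
def ln(n,E,z):
    W=np.array([onz(n,e,z)[:2] for e in E])
    vx,vy,x0,y0=cv2.fitLine(W.astype(np.float32),cv2.DIST_HUBER,0,.001,.001).ravel()
    r=(W-[x0,y0])@[-vy,vx]
    print(n,'mid',W.mean(0).round(4),'ang',np.degrees(np.arctan2(vy,vx)).round(1),'rms mm',(r.std()*1e3).round(2))
S0=sat('pics/top0.png');S9=sat('pics/top9.png')
ln('top',edge(S0,(211.5,200),(211,242),(5,0),20),.129)
ln('top',edge(S0,(170,248),(205,248),(0,5),20),.129)
z=.1757
ln('top',edge(S9,(211,196),(211,245),(5,0),20),z+.008)
ln('top',edge(S9,(184,248),(208,248),(0,4),20),z+.028)
S0=sat('pics/side0.png');S9=sat('pics/side9.png')
# side rim: corners px full: (158,140.4),(210.4,130.4),(231.2,166),(174,177.2)
print('rim side')
print('left');ln('side',edge(S0,(159,144),(172,172),(-4,1.5),15),.129)
print('back');ln('side',edge(S0,(165,139),(205,131.5),(-1,-4),15),.129)
print('right');ln('side',edge(S0,(213,135),(228,161),(4,-2),15),.129)
# lid: corners /6+(140,90): (155.8,122),(209,111.5),(232,147),(173.5,160)
print('lid side')
print('left');ln('side',edge(S9,(157,126),(172,156),(-4,1.5),15),z+.028)
print('right');ln('side',edge(S9,(211,114),(229,141),(4,-2),15),z+.028)
print('front');ln('side',edge(S9,(180,161),(225,151.5),(1,4),15),z+.008)
```

```text
top mid [0.5137 0.1786] ang -0.3 rms mm 0.64
top mid [0.43   0.2541] ang 89.2 rms mm 0.42
top mid [0.5137 0.1736] ang 0.9 rms mm 0.64
top mid [0.4323 0.2159] ang -89.9 rms mm 0.19
rim side
left
side mid [0.4353 0.2823] ang -82.6 rms mm 6.26
back
side mid [0.521 0.377] ang -1.7 rms mm 1.71
right
side mid [0.6    0.2738] ang 89.2 rms mm 0.13
lid side
left
side mid [0.4304 0.2528] ang -87.9 rms mm 1.32
right
side mid [0.5953 0.2642] ang 89.7 rms mm 0.36
front
side mid [0.5153 0.1751] ang 4.1 rms mm 6.55
```

Run:
```python
from h import *
z=.1757
f=lambda a,b,zz:onz("side",(140+a/6,90+b/6),zz).round(4)
print('front',f(205,437,z+.008),f(555,362,z+.008),f(380,400,z+.008))
print('front top seal outer', f(380,387,z+.028))
print('back top',f(375,142,z+.028),f(415,130,z+.028),f(95,195,z+.028))
print('back flange? left corner', f(95,205,z+.014))
# grip: centre top
```

```text
front [0.4384 0.175  0.1837] [0.598  0.1728 0.1837] [0.5164 0.1736 0.1837]
front top seal outer [0.5117 0.1553 0.2037]
back top [0.5735 0.3536 0.2037] [0.5953 0.3576 0.2037] [0.4357 0.3541 0.2037]
back flange? left corner [0.4374 0.3688 0.1897]
```

>>> carry_out(steps="0.2 -0.8 1 0.5; 0 0 1.5 0; 0 0 1.2 0; 0 0 0 0; 0 0 0 0")

```text
time_s: 22.98
tcp_pos: [0.5182, 0.2827, 0.1629]
tool_rot: [[1.0, -0.008, 0.0], [-0.008, -1.0, -0.0], [0.0, 0.0, -1.0]]
wrist_force: [0.1, -0.1, -2.3]
grip_width: 0.0137
```

Run:
```python
from h import *
im=snapshot("side");cv2.imwrite('pics/side10.png',im[:,:,::-1]);crop(im,140,100,250,210,7,'pics/s10c.png')
im=snapshot("top");cv2.imwrite('pics/top10.png',im[:,:,::-1]);crop(im,120,170,230,270,7,'pics/t10c.png')
plan([(.515,.279,.17,-0.3,3)])
```

```text
now 23.075 [0.5184 0.2828 0.1634] yaw -0.44 q6 22.3 F [-0.704   0.2464 -2.7637] w 0.013766096189600074
-0.11 0.13 -0.22 -0.0; -0.11 0.13 -0.22 -0.0; -0.11 0.13 -0.22 -0.0
```

View pics/s10c.png

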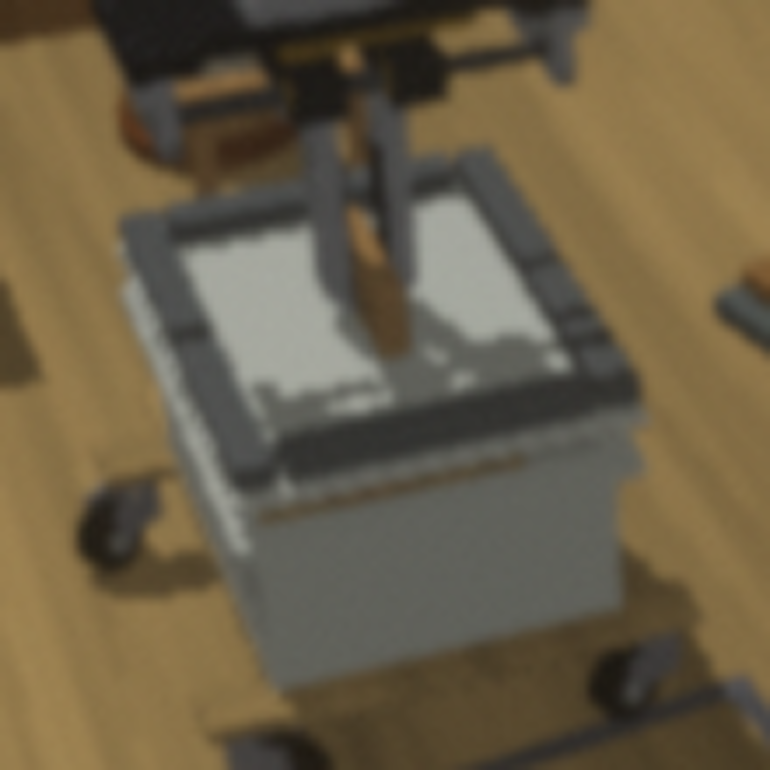

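View pics/t10c.png

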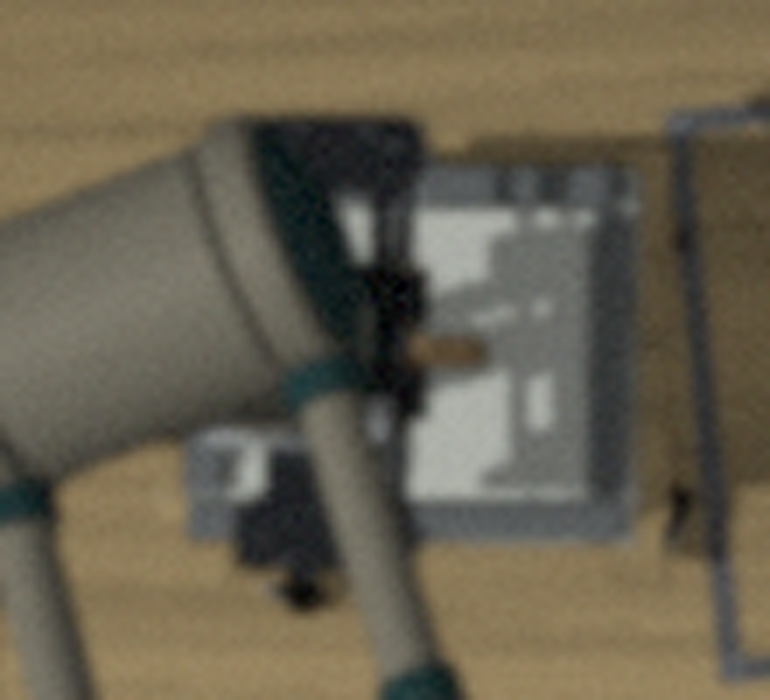

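Run:
```python
from edge import *
def ln(nm,n,E,z):
    W=np.array([onz(n,e,z)[:2] for e in E])
    vx,vy,x0,y0=cv2.fitLine(W.astype(np.float32),cv2.DIST_HUBER,0,.001,.001).ravel()
    r=(W-[x0,y0])@[-vy,vx]
    print(nm,'mid',np.median(W,0).round(4),'ang',np.degrees(np.arctan2(vy,vx)).round(1),'rms mm',(r.std()*1e3).round(2))
S=sat('pics/top10.png');z=.1384
ln('lid right','top',edge(S,(210.5,197),(210.3,244),(5,0),20),z+.008)
ln('lid bot','top',edge(S,(182,246.8),(208,246.8),(0,4),20),z+.028)
ln('lid top','top',edge(S,(182,193.6),(206,194),(0,-4),20),z+.028)
ln('lid left','top',edge(S,(147,236),(147,245),(-4,0),10),z+.028)
S=sat('pics/side10.png')
# right edge: /7+(140,100)
ln('lid right side','side',edge(S,(140+500/7,100+170/7),(140+610/7,100+340/7),(4,-2),15),z+.028)
g=lambda a,b,zz:onz("side",(140+a/7,100+b/7),zz).round(4)
print('front gap top edge (flange bottom)',g(265,512,z+.008),g(520,455,z+.008),'front rim top edge',g(265,522,.129),g(520,470,.129))
```

```text
lid right mid [0.5147 0.1794] ang -0.2 rms mm 0.55
lid bot mid [0.4328 0.2247] ang 90.0 rms mm 0.4
lid top mid [0.5992 0.2295] ang 88.8 rms mm 0.63
lid left mid [0.4541 0.3741] ang 6.2 rms mm 0.45
lid right side mid [0.597  0.2759] ang 89.2 rms mm 0.25
front gap top edge (flange bottom) [0.4452 0.1779 0.1464] [0.5461 0.1767 0.1464] front rim top edge [0.448  0.1944 0.129 ] [0.5499 0.1899 0.129 ]
```

>>> carry_out(steps="0.05 -0.05 0.5 0; 0 0 0.4 0; 0 0 0 0; 0 0 0 0")

```text
time_s: 23.58
tcp_pos: [0.5186, 0.2832, 0.1539]
tool_rot: [[1.0, -0.008, -0.0], [-0.008, -1.0, -0.0], [-0.0, 0.0, -1.0]]
wrist_force: [-0.5, -0.8, -2.8]
grip_width: 0.0136
```

>>> carry_out(steps="0 0 0.4 0; 0 0 0 0; 0 0 0 0")

```text
time_s: 23.95
tcp_pos: [0.5185, 0.2832, 0.1499]
tool_rot: [[1.0, -0.008, -0.0], [-0.008, -1.0, -0.0], [-0.0, 0.0, -1.0]]
wrist_force: [-0.3, -0.1, -3.3]
grip_width: 0.0139
```

>>> carry_out(steps="0 0 0.4 0; 0 0 0 0; 0 0 0 0")

```text
time_s: 24.32
tcp_pos: [0.5185, 0.2831, 0.1458]
tool_rot: [[1.0, -0.008, -0.0], [-0.008, -1.0, -0.0], [-0.0, 0.0, -1.0]]
wrist_force: [-0.4, 0.4, -2.2]
grip_width: 0.0138
```

>>> carry_out(steps="0 0 0 0; 0 0 0 0; 0 0 0 0; 0 0 -3 0; 0 0 -4 0; 0 0 -2 0; 0 0 0 0; 0 0 0 0", gripper=0.45)

```text
time_s: 25.32
tcp_pos: [0.5179, 0.2829, 0.2349]
tool_rot: [[1.0, -0.008, -0.002], [-0.008, -1.0, -0.001], [-0.002, 0.001, -1.0]]
wrist_force: [-0.7, 0.2, -0.3]
grip_width: 0.0424
```

>>> carry_out(steps="-4 0 0 0; -5 0 0 0; -5 0 0 0; -2 0 0 0; 0 0 0 0; 0 0 0 0", gripper=0)

```text
time_s: 26.08
tcp_pos: [0.3601, 0.2847, 0.2357]
tool_rot: [[1.0, -0.008, 0.001], [-0.008, -1.0, -0.0], [0.001, 0.0, -1.0]]
wrist_force: [0.2, 0.9, -0.2]
grip_width: 0.0004
```

Run:
```python
from h import *
im=snapshot("side");cv2.imwrite('pics/side11.png',im[:,:,::-1]);crop(im,140,90,250,210,6,'pics/s11c.png')
im=snapshot("top");cv2.imwrite('pics/top11.png',im[:,:,::-1]);crop(im,120,170,230,270,7,'pics/t11c.png')
plan([(.516,.190,.17,-0.3,3)])
```

```text
now 26.175 [0.3601 0.2845 0.2356] yaw -0.49 q6 30.1 F [-0.5981  0.2082  0.0666] w 0.0005877725488553431
5.22 3.11 2.19 -0.1; 5.22 3.11 2.19 -0.1; 5.21 3.12 2.19 -0.1
```

View pics/s11c.png

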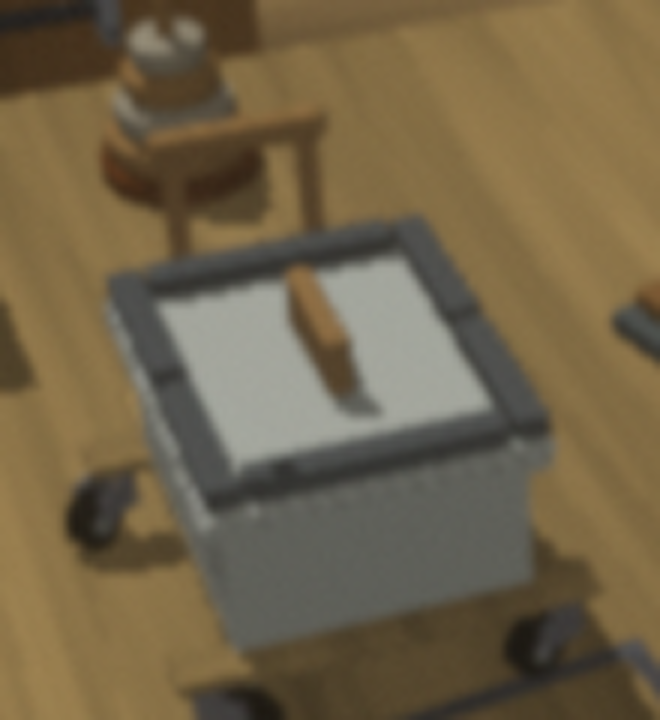

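View pics/t11c.png

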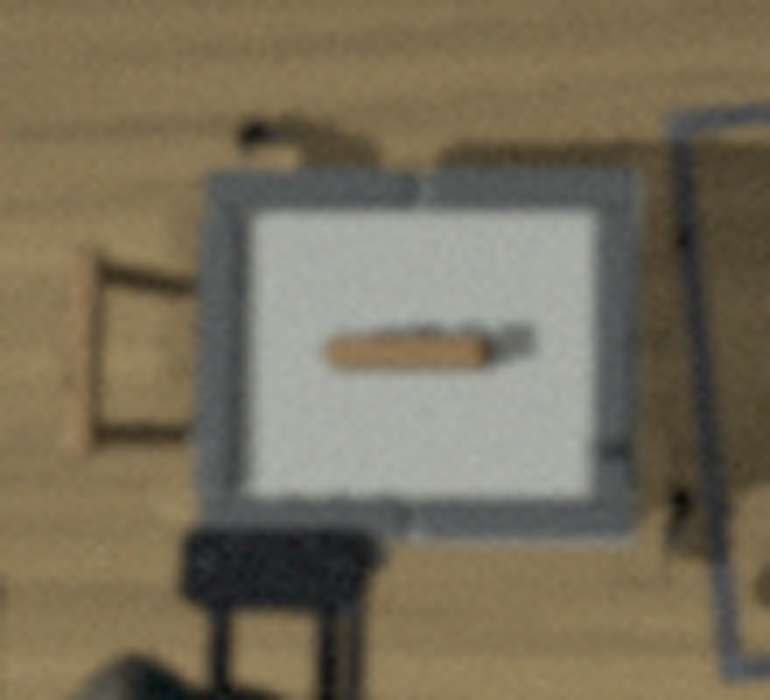

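Run:
```python
from h import *
f=lambda a,b,z:onz("top",(120+a/7,170+b/7),z).round(4)
print(f(203,352,.15),f(638,352,.15),f(420,168,.15),f(420,535,.15), f(408,352,.172))
g=lambda a,b,z:onz("side",(140+a/6,90+b/6),z).round(4)
print(g(108,280,.15),g(418,218,.15),g(548,420,.15),g(205,505,.15))
plan([(.443,.327,.19,0,3),(.443,.327,.155,0,2)])
```

```text
[0.516  0.3712 0.15  ] [0.5152 0.1781 0.15  ] [0.5974 0.2758 0.15  ] [0.4353 0.2736 0.15  ] [0.5149 0.2756 0.172 ]
[0.4375 0.3646 0.15  ] [0.5963 0.3641 0.15  ] [0.5955 0.1766 0.15  ] [0.4341 0.1725 0.15  ]
now 26.175 [0.3601 0.2845 0.2356] yaw -0.49 q6 30.1 F [-0.5981  0.2082  0.0666] w 0.0005877725488553431
2.75 -1.44 1.52 -0.2; 2.75 -1.43 1.52 -0.2; 2.76 -1.42 1.52 -0.2
0.00 0.00 1.75 -0.0; 0.00 0.00 1.75 -0.0
```

>>> carry_out(steps="4.2 -1.9 1.5 0; 4.1 -1.9 2.5 0; 0 0 2.5 0; 0 0 1 0; 0 0 0 0; 0 0 0 0")

```text
time_s: 26.92
tcp_pos: [0.4424, 0.322, 0.162]
tool_rot: [[1.0, -0.008, 0.002], [-0.008, -1.0, 0.001], [0.002, -0.001, -1.0]]
wrist_force: [0.0, -1.3, -0.4]
grip_width: 0.0002
```

>>> carry_out(steps="0 0 0.8 0; 0 0 0.4 0; 0 0 0.4 0; 0 0 0.3 0; 0 0 0 0; 0 0 0 0")

```text
time_s: 27.68
tcp_pos: [0.4425, 0.3223, 0.1435]
tool_rot: [[1.0, -0.008, 0.003], [-0.008, -1.0, 0.001], [0.003, -0.001, -1.0]]
wrist_force: [-0.5, -1.0, 7.5]
grip_width: 0.0007
```

>>> carry_out(steps="0 0 0.3 0; 0 0 0 0; 0 0 0.3 0; 0 0 0 0; 0 0 0 0")

```text
time_s: 28.3
tcp_pos: [0.4455, 0.3243, 0.1422]
tool_rot: [[1.0, -0.008, 0.011], [-0.008, -1.0, 0.007], [0.011, -0.007, -1.0]]
wrist_force: [-2.4, -0.7, 26.0]
grip_width: 0.0004
```

>>> carry_out(steps="0 0 -3 0; 0 3 0 0; 0 3.5 0 0; 0 3.3 0 0; 0 0 0.8 0; 0 0 0 0; 0 0 0 0")

```text
time_s: 29.18
tcp_pos: [0.4411, 0.2247, 0.1578]
tool_rot: [[1.0, -0.007, -0.0], [-0.007, -1.0, 0.0], [-0.0, -0.0, -1.0]]
wrist_force: [0.2, -0.0, 0.6]
grip_width: 0.0005
```

>>> carry_out(steps="0.1 0 0.5 0; 0 0 0.4 0; 0 0 0.4 0; 0 0 0.3 0; 0 0 0.3 0; 0 0 0.3 0; 0 0 0 0; 0 0 0 0")

```text
time_s: 30.18
tcp_pos: [0.4469, 0.2258, 0.1421]
tool_rot: [[1.0, -0.007, 0.013], [-0.007, -1.0, 0.005], [0.013, -0.005, -1.0]]
wrist_force: [-1.7, -1.8, 29.8]
grip_width: 0.0001
```

>>> carry_out(steps="0 0 -3 0; 3.7 1.9 0 0; 3.7 2 0 0; 0 0 0.8 0; 0 0 0 0; 0 0 0 0")

```text
time_s: 30.92
tcp_pos: [0.5146, 0.1846, 0.1577]
tool_rot: [[1.0, -0.007, -0.001], [-0.007, -1.0, -0.0], [-0.001, 0.0, -1.0]]
wrist_force: [0.4, -0.2, -0.3]
grip_width: 0.0007
```

>>> carry_out(steps="0 0 0.4 0; 0 0 0.4 0; 0 0 0.4 0; 0 0 0.3 0; 0 0 0.3 0; 0 0 0.2 0; 0 0 0 0; 0 0 0 0")

```text
time_s: 31.92
tcp_pos: [0.5187, 0.1849, 0.1423]
tool_rot: [[1.0, -0.007, 0.009], [-0.007, -1.0, 0.002], [0.009, -0.002, -1.0]]
wrist_force: [-2.3, -0.9, 18.7]
grip_width: 0.0006
```

>>> carry_out(steps="0 0 0.3 0; 0 0 0 0; 0 0 -3.2 0; 3.7 -1.9 0 0; 3.7 -2 0 0; 0 0 0.8 0; 0 0 0 0; 0 0 0 0")

```text
time_s: 32.92
tcp_pos: [0.5889, 0.2222, 0.1588]
tool_rot: [[1.0, -0.008, -0.001], [-0.008, -1.0, -0.0], [-0.001, 0.0, -1.0]]
wrist_force: [-1.0, -0.2, -0.1]
grip_width: 0.0002
```

>>> carry_out(steps="0 0 0.4 0; 0 0 0.4 0; 0 0 0.4 0; 0 0 0.4 0; 0 0 0.4 0; 0 0 0.2 0; 0 0 0 0; 0 0 0 0")

```text
time_s: 33.92
tcp_pos: [0.593, 0.2232, 0.1419]
tool_rot: [[1.0, -0.008, 0.009], [-0.008, -1.0, 0.002], [0.009, -0.002, -1.0]]
wrist_force: [-0.4, -1.1, 16.5]
grip_width: 0.0005
```

>>> carry_out(steps="0 0 0.3 0; 0 0 0.2 0; 0 0 0 0; 0 0 0 0")

```text
time_s: 34.42
tcp_pos: [0.5959, 0.2241, 0.1411]
tool_rot: [[1.0, -0.008, 0.017], [-0.008, -1.0, 0.004], [0.017, -0.004, -1.0]]
wrist_force: [-2.4, -0.3, 30.9]
grip_width: 0.0003
```

>>> carry_out(steps="0 0 -3.3 0; 0 -3 0 0; 0 -3.5 0 0; 0 -3.3 0 0; 0 0 0.8 0; 0 0 0 0; 0 0 0 0")

```text
time_s: 35.3
tcp_pos: [0.5908, 0.3193, 0.1567]
tool_rot: [[1.0, -0.009, -0.001], [-0.009, -1.0, -0.001], [-0.001, 0.001, -1.0]]
wrist_force: [-0.2, 0.7, 0.4]
grip_width: 0.0005
```

>>> carry_out(steps="0 0 0.4 0; 0 0 0.4 0; 0 0 0.4 0; 0 0 0.4 0; 0 0 0.4 0; 0 0 0.4 0; 0 0 0 0; 0 0 0 0")

```text
time_s: 36.3
tcp_pos: [0.5943, 0.3221, 0.1396]
tool_rot: [[1.0, -0.008, 0.011], [-0.008, -1.0, 0.005], [0.011, -0.005, -1.0]]
wrist_force: [-1.1, -1.0, 22.0]
grip_width: 0.0006
```

>>> carry_out(steps="0 0 0.3 0; 0 0 0 0; 0 0 -3.5 0; -3.7 -2 0 0; -3.7 -2.2 0 0; 0 0 0.8 0; 0 0 0 0; 0 0 0 0")

```text
time_s: 37.3
tcp_pos: [0.5181, 0.3626, 0.1567]
tool_rot: [[1.0, -0.009, 0.0], [-0.009, -1.0, -0.0], [0.0, 0.0, -1.0]]
wrist_force: [-0.4, -1.2, -0.1]
grip_width: 0.0006
```

>>> carry_out(steps="0 0 0.4 0; 0 0 0.4 0; 0 0 0.4 0; 0 0 0.4 0; 0 0 0.4 0; 0 0 0.4 0; 0 0 0 0; 0 0 0 0")

```text
time_s: 38.3
tcp_pos: [0.5223, 0.3657, 0.1416]
tool_rot: [[1.0, -0.008, 0.015], [-0.008, -1.0, 0.008], [0.014, -0.008, -1.0]]
wrist_force: [-1.7, -0.7, 29.6]
grip_width: 0.0001
```

Retract and look.

>>> carry_out(steps="0 0 -4 0; 0 0 -4 0; -5 0 0 0; -5 0 0 0; -5 0 0 0; -2 0 0 0; 0 0 0 0; 0 0 0 0")

```text
time_s: 39.3
tcp_pos: [0.349, 0.3649, 0.2129]
tool_rot: [[1.0, -0.008, 0.002], [-0.008, -1.0, 0.0], [0.002, -0.0, -1.0]]
wrist_force: [0.3, 0.2, -0.7]
grip_width: 0.0009
```

Run:
```python
from h import *
im=snapshot("side");cv2.imwrite('pics/side12.png',im[:,:,::-1]);crop(im,140,90,250,210,6,'pics/s12c.png')
im=snapshot("top");cv2.imwrite('pics/top12.png',im[:,:,::-1]);crop(im,120,170,230,270,7,'pics/t12c.png')
plan([(.516,.40,.25,0,3)])
```

```text
now 39.4 [0.3488 0.3647 0.2127] yaw -0.51 q6 38.9 F [-0.322   0.264  -0.4295] w 0.0007169879578224913
5.56 -1.23 -1.24 -0.2; 5.56 -1.21 -1.24 -0.2; 5.57 -1.19 -1.24 -0.2
```

View pics/s12c.png

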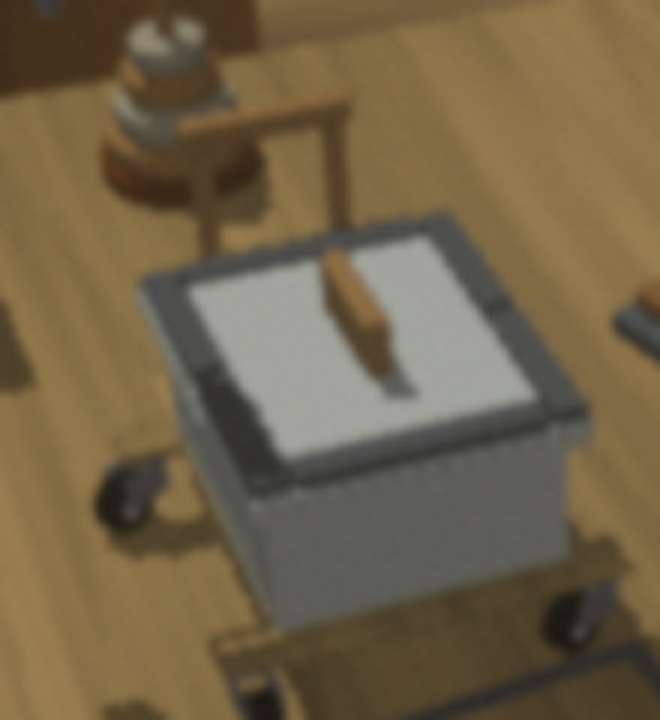

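View pics/t12c.png

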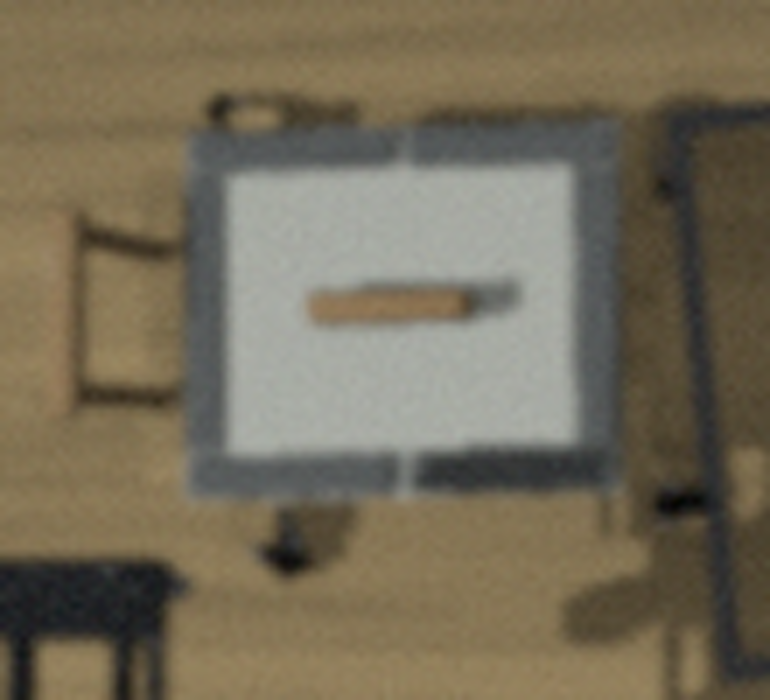

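Run:
```python
from h import *
f=lambda a,b,z:onz("top",(120+a/7,170+b/7),z).round(4)
print(f(187,311,.145),f(620,311,.145),f(403,128,.145),f(403,495,.145), f(388,305,.172))
g=lambda a,b,z:onz("side",(140+a/6,90+b/6),z).round(4)
print(g(140,283,.145),g(445,212,.145),g(588,410,.145),g(255,495,.145))
im=cv2.imread('pics/side12.png')[:,:,::-1];crop(im,160,120,242,180,9.5,'pics/s12d.png')
```

```text
[0.5344 0.3802 0.145 ] [0.5336 0.1868 0.145 ] [0.6159 0.2847 0.145 ] [0.4527 0.2824 0.145 ] [0.5354 0.2847 0.172 ]
[0.4527 0.3641 0.145 ] [0.6134 0.3725 0.145 ] [0.6178 0.1837 0.145 ] [0.4577 0.1779 0.145 ]
```

View pics/s12d.png

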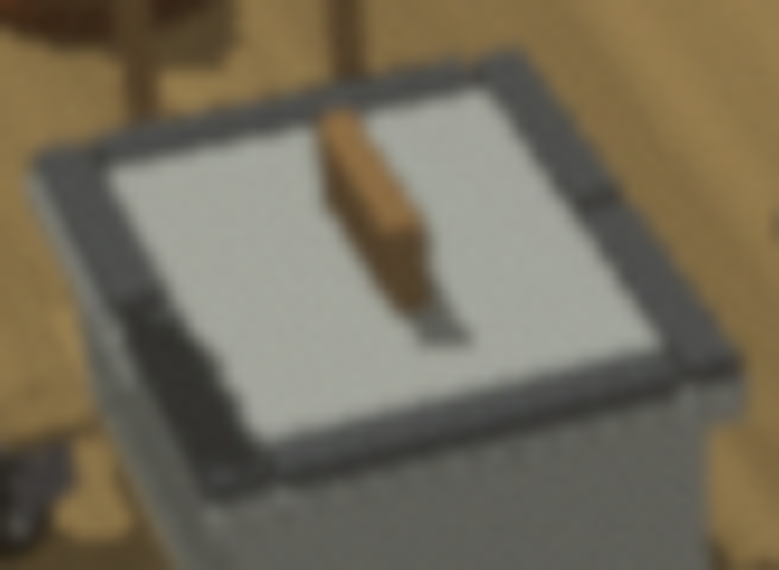

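>>> carry_out(steps="5 0 0 0; 5 0.8 0 0; 5 0.8 0 0; 5 0.8 0 0; 5.7 0.8 0 0; 0 0 3.5 0; 0 0 1.7 0; 0 0 0 0")

```text
time_s: 40.4
tcp_pos: [0.6029, 0.3299, 0.1588]
tool_rot: [[1.0, -0.008, -0.004], [-0.008, -1.0, -0.002], [-0.004, 0.002, -1.0]]
wrist_force: [0.1, -0.2, -0.0]
grip_width: 0.0006
```

Run:
```python
from h import *
im=snapshot("side");crop(im,160,100,242,180,9,'pics/s13d.png')
plan([(.606,.333,.15,0,1)])
```

```text
now 40.45 [0.6036 0.3304 0.1606] yaw -0.43 q6 23.3 F [-0.2007 -0.7425  0.2896] w 0.000646234112887038
0.24 -0.26 1.06 -0.4
```

View pics/s13d.png

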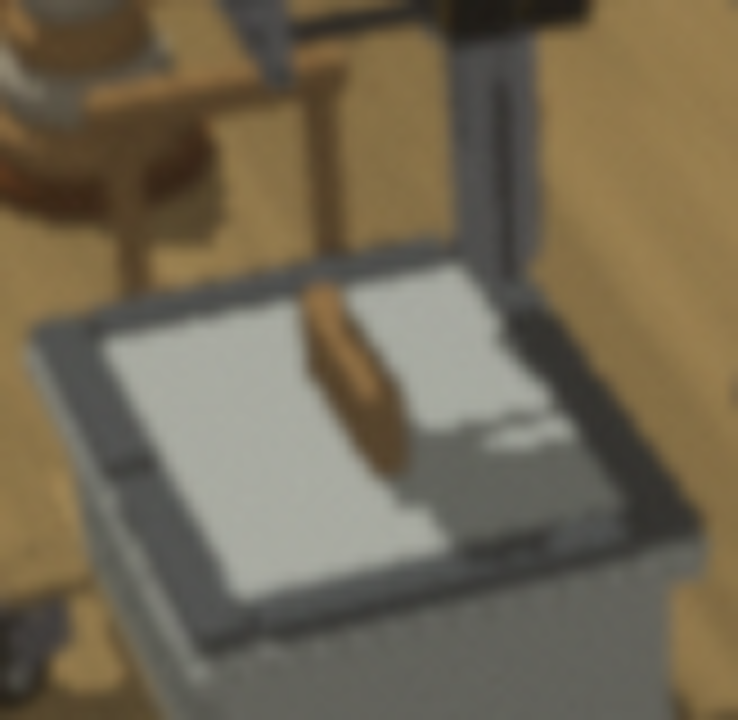

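>>> carry_out(steps="0.2 -0.2 0.8 0; 0 0 0.6 0; 0 0 0 0; 0 0 0 0")

```text
time_s: 40.95
tcp_pos: [0.6059, 0.3326, 0.1472]
tool_rot: [[1.0, -0.007, 0.0], [-0.007, -1.0, 0.0], [0.0, -0.0, -1.0]]
wrist_force: [0.6, 0.6, -0.1]
grip_width: 0.0004
```

>>> carry_out(steps="0 0 0.3 0; 0 0 0.1 0; 0 0 0 0; 0 0 0 0")

```text
time_s: 41.45
tcp_pos: [0.6059, 0.3325, 0.143]
tool_rot: [[1.0, -0.008, -0.0], [-0.008, -1.0, -0.0], [-0.0, 0.0, -1.0]]
wrist_force: [-0.6, -1.2, 0.7]
grip_width: 0.0007
```

>>> carry_out(steps="0 0 0.2 0; 0 0 0 0; 0 0 0 0")

```text
time_s: 41.82
tcp_pos: [0.6066, 0.3328, 0.1428]
tool_rot: [[1.0, -0.008, 0.003], [-0.008, -1.0, 0.001], [0.003, -0.001, -1.0]]
wrist_force: [-1.0, -0.0, 6.6]
grip_width: 0.0005
```

>>> carry_out(steps="0 0 0.2 0; 0 0 0 0; 0 0 0 0")

```text
time_s: 42.2
tcp_pos: [0.6075, 0.3333, 0.1427]
tool_rot: [[1.0, -0.008, 0.006], [-0.008, -1.0, 0.003], [0.006, -0.003, -1.0]]
wrist_force: [-1.1, 0.0, 13.0]
grip_width: 0.0005
```

>>> carry_out(steps="0 0 -1.9 0; 0 3.2 0 0; 0 3.3 0 0; 0 3.2 0 0; 0 0 1.4 0; 0 0 0 0; 0 0 0 0")

```text
time_s: 43.08
tcp_pos: [0.6048, 0.2365, 0.1432]
tool_rot: [[1.0, -0.007, -0.001], [-0.007, -1.0, 0.0], [-0.001, -0.0, -1.0]]
wrist_force: [0.3, 0.3, -0.0]
grip_width: 0.0005
```

>>> carry_out(steps="0 0 0.3 0; 0 0 0.2 0; 0 0 0 0; 0 0 0 0")

```text
time_s: 43.58
tcp_pos: [0.6071, 0.2371, 0.1425]
tool_rot: [[1.0, -0.007, 0.006], [-0.007, -1.0, 0.002], [0.006, -0.002, -1.0]]
wrist_force: [-1.3, -0.0, 12.6]
grip_width: 0.0002
```

>>> carry_out(steps="0 0 -1.9 0; -3.5 2.1 0 0; -3.4 2 0 0; 0 0 1.3 0; 0 0 0 0; 0 0 0 0")

```text
time_s: 44.32
tcp_pos: [0.5369, 0.1957, 0.1446]
tool_rot: [[1.0, -0.007, 0.0], [-0.007, -1.0, 0.0], [0.0, -0.0, -1.0]]
wrist_force: [-0.4, -0.7, -0.8]
grip_width: 0.0002
```

>>> carry_out(steps="0 0 0.3 0; 0 0 0.2 0; 0 0 0 0; 0 0 0 0")

```text
time_s: 44.82
tcp_pos: [0.5384, 0.1958, 0.1427]
tool_rot: [[1.0, -0.008, 0.006], [-0.008, -1.0, 0.001], [0.006, -0.001, -1.0]]
wrist_force: [-0.5, -0.2, 10.0]
grip_width: 0.0008
```

>>> carry_out(steps="0 0 0.2 0; 0 0 -2 0; -3.8 -1.9 0 0; -3.7 -1.85 0 0; 0 0 1.3 0; 0 0 0 0; 0 0 0 0")

```text
time_s: 45.7
tcp_pos: [0.4625, 0.2329, 0.1447]
tool_rot: [[1.0, -0.008, 0.0], [-0.008, -1.0, -0.0], [0.0, 0.0, -1.0]]
wrist_force: [-0.1, -0.3, 0.7]
grip_width: 0.0007
```

>>> carry_out(steps="0 0 0.3 0; 0 0 0.3 0; 0 0 0 0; 0 0 0 0")

```text
time_s: 46.2
tcp_pos: [0.4644, 0.2336, 0.1424]
tool_rot: [[1.0, -0.008, 0.007], [-0.008, -1.0, 0.002], [0.007, -0.002, -1.0]]
wrist_force: [-0.8, -0.9, 16.6]
grip_width: 0.0003
```

>>> carry_out(steps="0 0 -2 0; 0 -3.2 0 0; 0 -3.3 0 0; 0 -3.2 0 0; 0 0 1.3 0; 0 0 0 0; 0 0 0 0")

```text
time_s: 47.08
tcp_pos: [0.4619, 0.3289, 0.1456]
tool_rot: [[1.0, -0.009, -0.001], [-0.009, -1.0, -0.001], [-0.001, 0.001, -1.0]]
wrist_force: [-0.8, -0.4, -0.0]
grip_width: 0.0003
```

>>> carry_out(steps="0 0 0.3 0; 0 0 0.3 0; 0 0 0 0; 0 0 0 0")

```text
time_s: 47.58
tcp_pos: [0.4635, 0.3305, 0.1427]
tool_rot: [[1.0, -0.008, 0.005], [-0.008, -1.0, 0.002], [0.005, -0.002, -1.0]]
wrist_force: [-0.3, -0.6, 9.8]
grip_width: 0.0007
```

>>> carry_out(steps="0 0 0.2 0; 0 0 -2.2 0; 3.5 -2 0 0; 3.5 -2 0 0; 0 0 1.3 0; 0 0 0 0; 0 0 0 0")

```text
time_s: 48.45
tcp_pos: [0.5311, 0.3688, 0.1468]
tool_rot: [[1.0, -0.008, -0.001], [-0.008, -1.0, -0.001], [-0.001, 0.001, -1.0]]
wrist_force: [-0.3, 0.1, -0.3]
grip_width: 0.0002
```

>>> carry_out(steps="0 0 0.3 0; 0 0 0.3 0; 0 0 0.2 0; 0 0 0 0; 0 0 0 0")

```text
time_s: 49.08
tcp_pos: [0.5335, 0.3704, 0.1426]
tool_rot: [[1.0, -0.008, 0.005], [-0.008, -1.0, 0.003], [0.005, -0.003, -1.0]]
wrist_force: [-1.8, -1.2, 10.7]
grip_width: 0.0004
```

>>> carry_out(steps="0 0 -4 0; 0 0 -4 0; -4 0 -3 -10; -4.5 0 0 -10; -4.5 0 0 -10; -4 0 0 -10; 0 0 0 -10; 0 0 0 -10")

```text
time_s: 50.08
tcp_pos: [0.3698, 0.3272, 0.2495]
tool_rot: [[0.501, 0.865, 0.001], [0.865, -0.501, 0.001], [0.001, 0.001, -1.0]]
wrist_force: [0.2, -0.8, -0.5]
grip_width: 0.0004
```

>>> carry_out(steps="0 0 0 -10; 0 0 0 -10; 0 0 0 -10; 0 0 0 -1.5; 0 0 0 0", gripper=0.42)

```text
time_s: 50.7
tcp_pos: [0.3705, 0.3275, 0.249]
tool_rot: [[-0.016, 1.0, 0.0], [1.0, 0.016, 0.0], [0.0, 0.0, -1.0]]
wrist_force: [-0.2, -0.5, 0.1]
grip_width: 0.0396
```

Run:
```python
from h import *
im=snapshot("side");cv2.imwrite('pics/side14.png',im[:,:,::-1]);crop(im,140,80,260,230,5,'pics/s14c.png')
im=snapshot("top");cv2.imwrite('pics/top14.png',im[:,:,::-1]);crop(im,115,170,225,260,7,'pics/t14c.png')
plan([(.534,.416,.25,91,5)])
```

```text
now 50.8 [0.3706 0.3276 0.249 ] yaw 90.98 q6 -57.6 F [-0.458   1.3759 -0.3619] w 0.03935607034837
1.71 3.30 -0.02 -0.0; 1.71 3.30 -0.02 -0.0; 1.71 3.30 -0.02 -0.0; 1.71 3.30 -0.02 -0.0; 1.71 3.30 -0.02 -0.0
```

View pics/s14c.png

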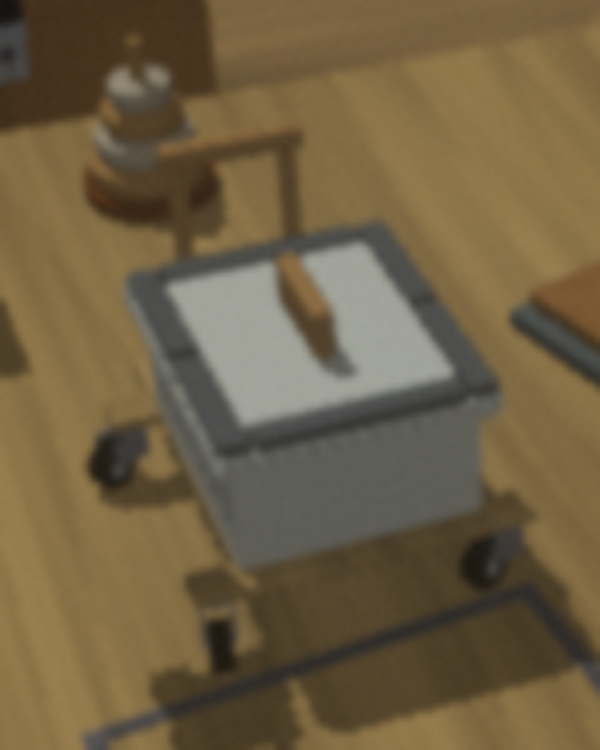

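View pics/t14c.png

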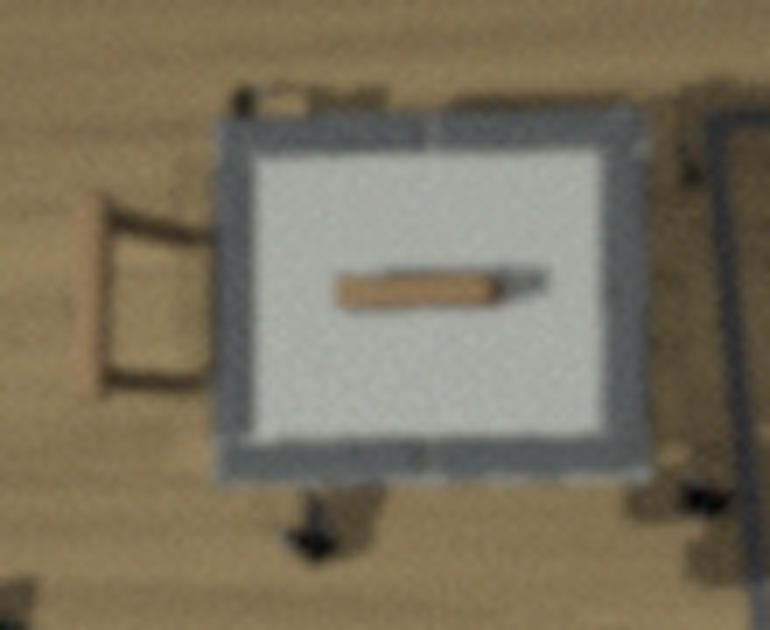

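Run:
```python
from h import *
f=lambda a,b,z:onz("top",(115+a/7,170+b/7),z).round(4)
print('bar',f(101,195,.197),f(94,397,.197),f(93,295,.197))
print('bar front/rear edges',f(107,295,.197),f(81,295,.197))
print(f(215,295,.145),f(648,295,.145),f(432,112,.145),f(432,478,.145))
g=lambda a,b,z:onz("side",(140+a/5,80+b/5),z).round(4)
print('bar side',g(157,155,.197),g(300,132,.197), g(228,143,.197))
print(g(128,283,.145),g(380,225,.145),g(497,385,.145),g(222,452,.145))
plan([(.534,.41,.23,91,5)])
```

```text
bar [0.582  0.4189 0.197 ] [0.4956 0.4196 0.197 ] [0.5391 0.4212 0.197 ]
bar front/rear edges [0.539  0.4152 0.197 ] [0.5391 0.4263 0.197 ]
[0.5416 0.3835 0.145 ] [0.5407 0.19   0.145 ] [0.6231 0.2875 0.145 ] [0.4602 0.2852 0.145 ]
bar side [0.4957 0.4133 0.197 ] [0.5831 0.4092 0.197 ] [0.5389 0.412  0.197 ]
[0.4596 0.3647 0.145 ] [0.6192 0.3723 0.145 ] [0.6238 0.1882 0.145 ] [0.4649 0.1849 0.145 ]
now 50.8 [0.3706 0.3276 0.249 ] yaw 90.98 q6 -57.6 F [-0.458   1.3759 -0.3619] w 0.03935607034837
1.59 3.30 0.38 -0.0; 1.59 3.30 0.38 -0.0; 1.59 3.30 0.38 -0.0; 1.59 3.30 0.38 -0.0; 1.59 3.30 0.38 -0.0
```

>>> carry_out(steps="2 3.8 0 0; 2.3 4.5 0 0; 2.3 4.5 0 0; 2 3.9 1 0; 0 0 1 0; 0 0 0 0; 0 0 0 0")

```text
time_s: 51.68
tcp_pos: [0.535, 0.4163, 0.2297]
tool_rot: [[-0.019, 1.0, 0.0], [1.0, 0.019, 0.0], [0.0, 0.0, -1.0]]
wrist_force: [-0.3, 0.4, 0.7]
grip_width: 0.0397
```

Run:
```python
from h import *
im=snapshot("side");crop(im,140,60,240,160,7,'pics/s15c.png')
plan([(.539,.417,.172,91,3)])
```

```text
now 51.725 [0.5352 0.4164 0.2301] yaw 91.06 q6 -59.1 F [-0.1128  0.6251  0.3614] w 0.03930099354760554
0.02 0.13 1.94 0.0; 0.02 0.13 1.94 0.0; 0.02 0.13 1.94 0.0
```

View pics/s15c.png

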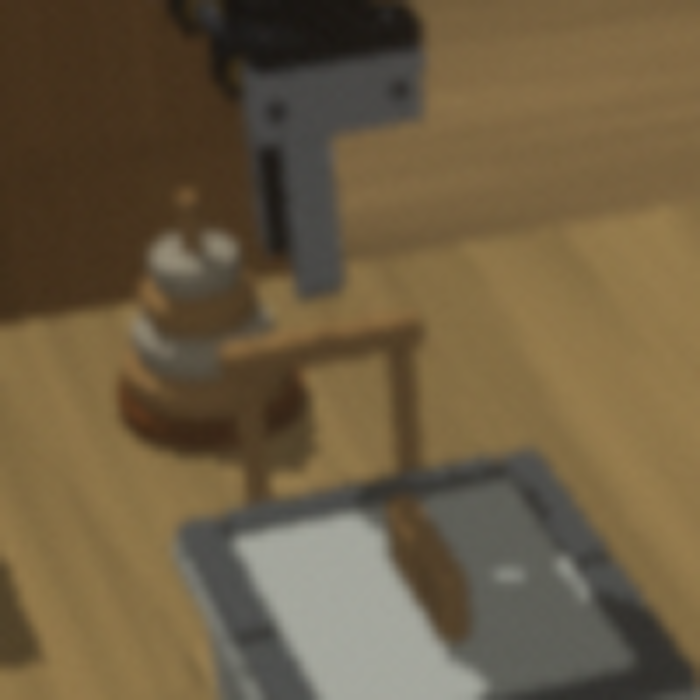

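>>> carry_out(steps="0 0.3 2 0; 0 0 1 0; 0 0 0 0; 0 0 0 0")

```text
time_s: 52.22
tcp_pos: [0.5391, 0.4169, 0.1998]
tool_rot: [[-0.019, 1.0, 0.001], [1.0, 0.019, 0.001], [0.001, 0.001, -1.0]]
wrist_force: [-0.7, -0.2, 0.8]
grip_width: 0.0399
```

Run:
```python
from h import *
im=snapshot("side");crop(im,140,60,240,160,7,'pics/s16c.png')
plan([(.539,.417,.172,91,3)])
```

```text
now 52.275 [0.5392 0.417  0.1999] yaw 91.06 q6 -59.2 F [0.3337 0.309  0.0917] w 0.03948915074830505
0.00 -0.01 0.93 0.0; 0.00 -0.01 0.93 0.0; 0.00 -0.01 0.93 0.0
```

View pics/s16c.png

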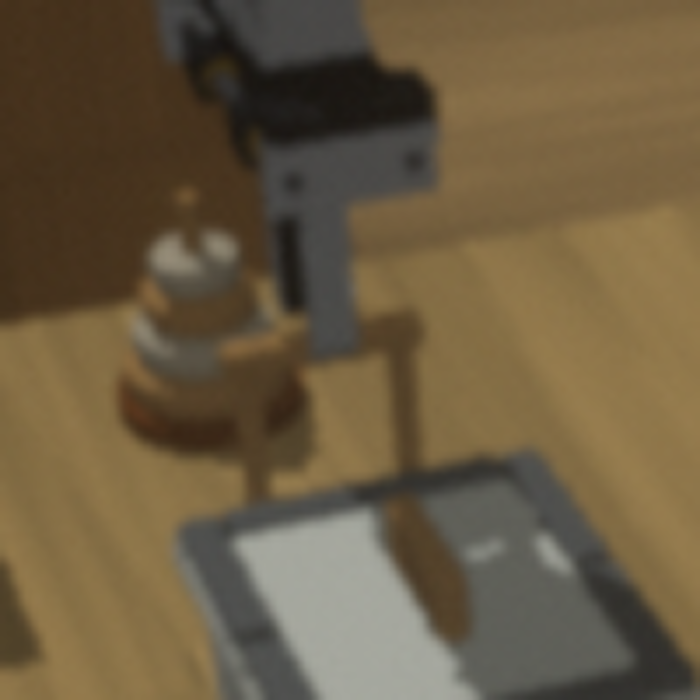

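Centred on the bar, straddling it. Down and grip.

>>> carry_out(steps="0 0 1 0; 0 0 1 0; 0 0 0.8 0; 0 0 0 0; 0 0 0 0")

```text
time_s: 52.9
tcp_pos: [0.5391, 0.4168, 0.171]
tool_rot: [[-0.018, 1.0, 0.0], [1.0, 0.018, 0.0], [0.0, 0.0, -1.0]]
wrist_force: [0.3, 0.7, 1.0]
grip_width: 0.0394
```

>>> carry_out(steps="0 0 0 0; 0 0 0 0; 0 0 0 0; 0 0 0 0; 0 0 0 0", gripper=0, squeeze=45)

```text
time_s: 53.52
tcp_pos: [0.5392, 0.4168, 0.1713]
tool_rot: [[-0.019, 1.0, 0.001], [1.0, 0.019, 0.0], [0.0, 0.001, -1.0]]
wrist_force: [-0.2, 0.2, 1.5]
grip_width: 0.0135
```

Run:
```python
from h import *
im=snapshot("side");crop(im,140,60,260,210,5,'pics/s17c.png')
im=snapshot("top");cv2.imwrite('pics/top17.png',im[:,:,::-1]);crop(im,115,170,225,260,7,'pics/t17c.png')
plan([(.539,.417,.172,91,3)])
```

```text
now 53.625 [0.5392 0.4168 0.1713] yaw 91.06 q6 -59.2 F [0.7557 1.1192 2.09  ] w 0.013629152101755665
0.01 -0.01 -0.02 0.0; 0.01 -0.01 -0.02 0.0; 0.01 -0.01 -0.02 0.0
```

View pics/s17c.png

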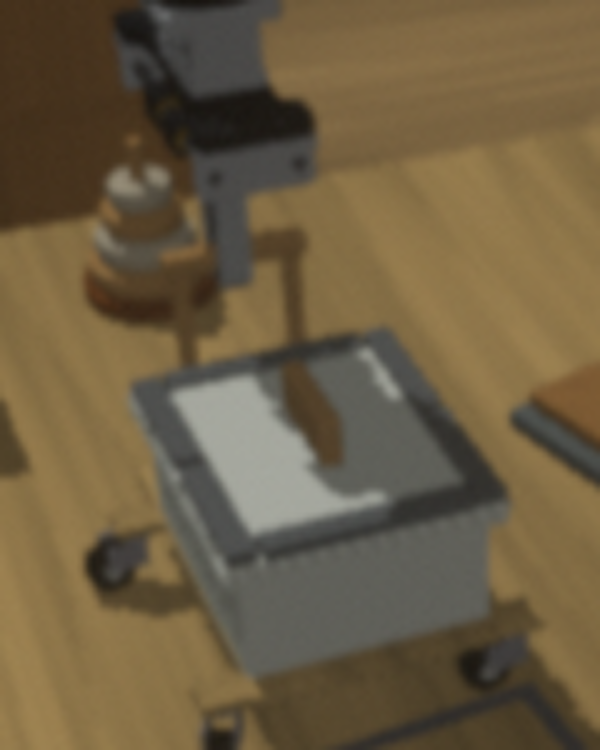

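View pics/t17c.png

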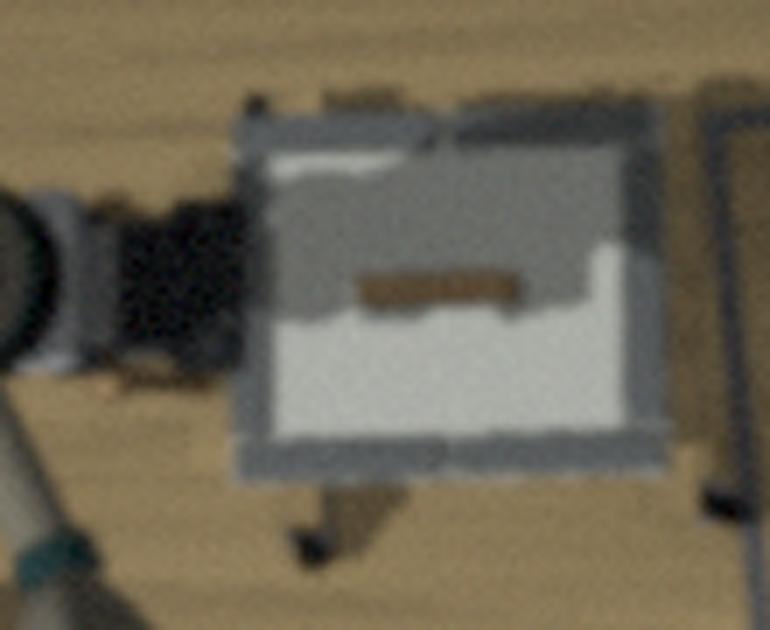

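>>> carry_out(steps="-0.5 0 0 0; -1 0 0 0; -1.4 0 0 0; -1.5 0 0 0; -1.5 0 0 0; -1.5 0 0 0; -1.5 0 0 0; -1.3 0 0 0")

```text
time_s: 54.62
tcp_pos: [0.5414, 0.3135, 0.1713]
tool_rot: [[-0.018, 1.0, 0.001], [1.0, 0.018, -0.0], [-0.0, 0.001, -1.0]]
wrist_force: [1.1, 3.6, 5.4]
grip_width: 0.0136
```

Run:
```python
from h import *
im=snapshot("side");crop(im,140,80,270,240,4.5,'pics/s18c.png')
im=snapshot("top");cv2.imwrite('pics/top18.png',im[:,:,::-1]);crop(im,135,170,255,260,6.5,'pics/t18c.png')
plan([(.539,.417,.172,91,3)])
```

```text
now 54.725 [0.5413 0.3114 0.1711] yaw 91.0 q6 -67.3 F [ 0.8639 -0.2247  5.2697] w 0.013445710110208724
3.52 -0.01 -0.03 -0.0; 3.52 -0.01 -0.03 -0.0; 3.52 -0.01 -0.03 -0.0
```

View pics/s18c.png

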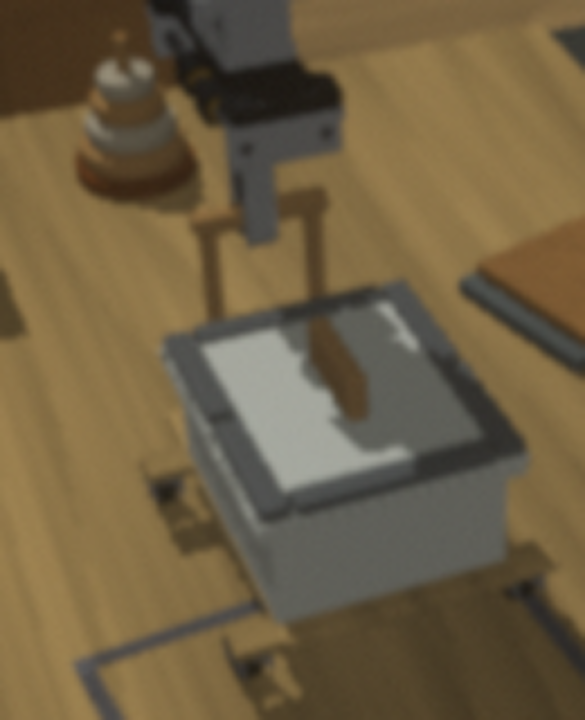

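View pics/t18c.png

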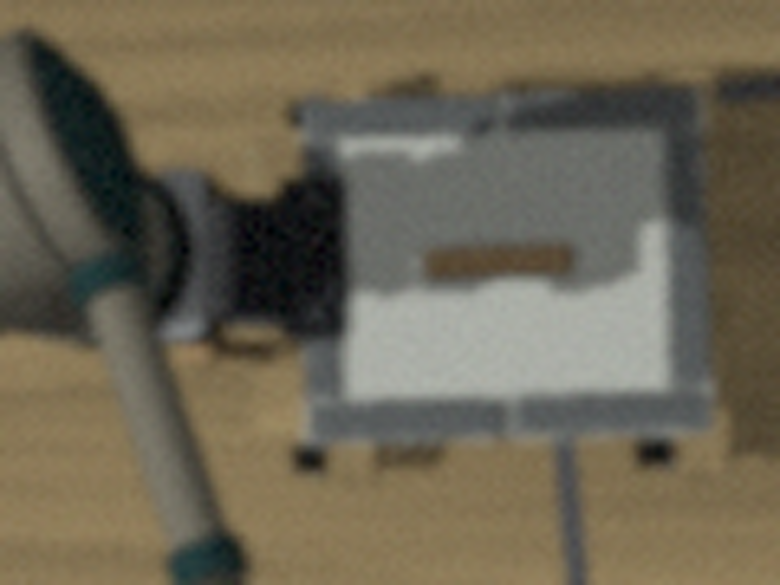

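Run:
```python
from h import *
f=lambda a,b,z:onz("top",(135+a/6.5,170+b/6.5),z).round(4)
print(f(507,265,.145), f(500,262,.172))
plan([(.5034,.2089,.1713,95.7,8)])
```

```text
[0.5449 0.1731 0.145 ] [0.5448 0.1733 0.172 ]
now 54.725 [0.5413 0.3114 0.1711] yaw 91.0 q6 -67.3 F [ 0.8639 -0.2247  5.2697] w 0.013445710110208724
-1.27 -0.50 -0.00 -0.6; -1.27 -0.51 -0.00 -0.6; -1.26 -0.52 -0.00 -0.6; -1.26 -0.53 -0.00 -0.6; -1.25 -0.55 -0.00 -0.6; -1.25 -0.56 -0.00 -0.6; -1.24 -0.57 -0.00 -0.6; -1.23 -0.59 -0.00 -0.6
```

>>> carry_out(steps="-1.3 -0.3 0 -0.6; -1.3 -0.5 0 -0.6; -1.3 -0.6 0 -0.6; -1.3 -0.6 0 -0.6; -1.3 -0.6 0 -0.6; -1.2 -0.6 0 -0.6; -1.2 -0.6 0 -0.6; -1.2 -0.4 0 -0.5")

```text
time_s: 55.72
tcp_pos: [0.5042, 0.2108, 0.1712]
tool_rot: [[-0.101, 0.995, 0.0], [0.995, 0.101, 0.0], [0.0, 0.0, -1.0]]
wrist_force: [0.7, 2.7, 6.1]
grip_width: 0.0137
```

Run:
```python
from h import *
im=snapshot("side");crop(im,150,90,310,320,3.2,'pics/s19c.png')
im=snapshot("top");cv2.imwrite('pics/top19.png',im[:,:,::-1]);crop(im,165,165,325,275,5,'pics/t19c.png')
plan([(.525-.0132,.124,.1713,95.7,8)])
```

```text
now 55.825 [0.5035 0.2089 0.1711] yaw 95.73 q6 -80.3 F [-0.4138 -1.2119  6.6012] w 0.013737280226482997
-1.07 -0.00 -0.00 0.0; -1.07 -0.00 -0.00 0.0; -1.07 -0.00 -0.00 0.0; -1.07 -0.00 -0.00 0.0; -1.07 -0.00 -0.00 0.0; -1.07 -0.00 -0.00 0.0; -1.07 -0.00 -0.00 0.0; -1.07 -0.00 -0.00 0.0
```

View pics/s19c.png

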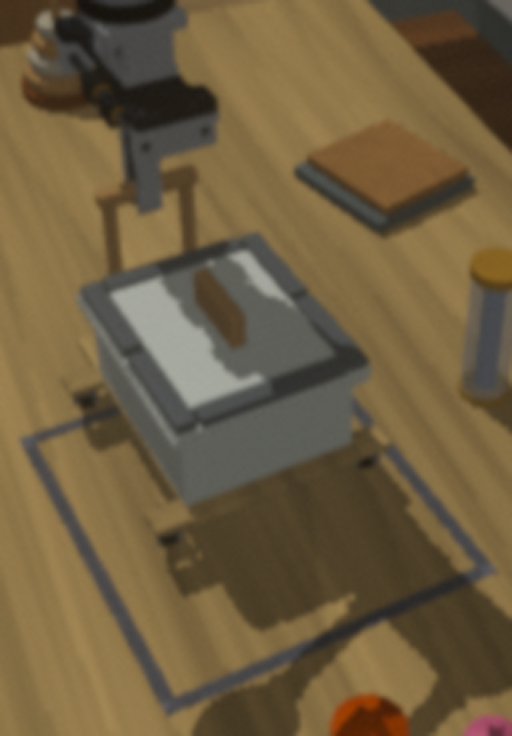

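View pics/t19c.png

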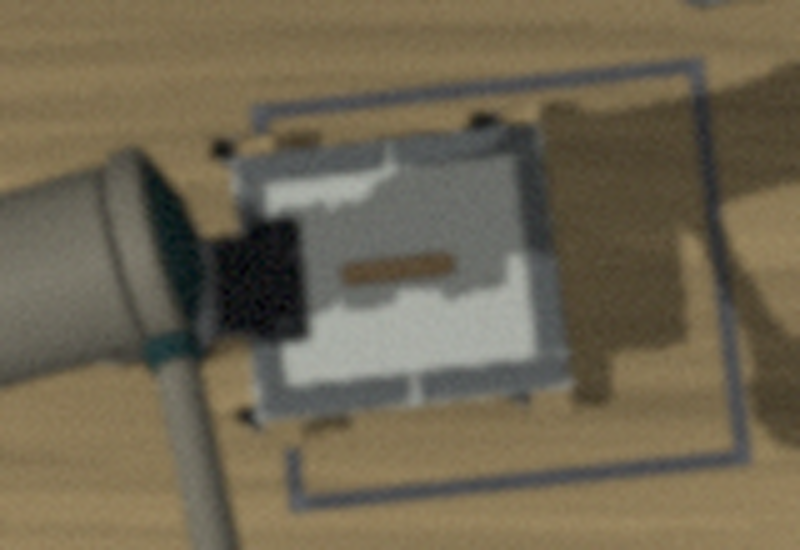

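Run:
```python
from h import *
f=lambda a,b,z:onz("top",(165+a/5,165+b/5),z)
def A(p,q,z):
    d=f(*q,z)-f(*p,z);return np.degrees(np.arctan2(d[1],d[0])).round(2)
print('mark',A((258,110),(698,67),0),A((295,500),(742,457),0),'ends',A((698,67),(742,457),0),A((258,110),(297,500),0))
print('lid',A((240,160),(540,125),.145),A((265,418),(570,382),.145),A((342,275),(455,262),.172),'ends',A((540,125),(572,383),.145),A((237,165),(262,418),.145))
M=np.array([f(258,110,0),f(698,67,0),f(742,457,0),f(297,502,0)]);print(M.round(4),M.mean(0))
L=np.array([f(238,158,.145),f(541,123,.145),f(571,383,.145),f(264,418,.145)]);print(L.round(4),L.mean(0))
h=np.radians(-84.27);b=state()['tcp_pos'];print('origin by tcp',b[:2]+.133*np.array([np.cos(h),np.sin(h)]))
```

```text
mark -84.72 -84.67 ends -174.59 -174.05
lid -83.62 -83.47 -83.68 ends -173.5 -174.04
[[ 0.636   0.1772  0.    ]
 [ 0.6644 -0.1302  0.    ]
 [ 0.3952 -0.1557  0.    ]
 [ 0.3652  0.1491  0.    ]] [0.5152 0.0101 0.    ]
[[ 0.5892  0.1746  0.145 ]
 [ 0.6101 -0.0146  0.145 ]
 [ 0.4491 -0.0316  0.145 ]
 [ 0.4282  0.1576  0.145 ]] [0.5191 0.0715 0.145 ]
origin by tcp [0.5168 0.0765]
```

>>> carry_out(steps="-0.8 -0.2 0 0.3; -1.1 -0.25 0 0.3; -1.1 -0.2 0 0.2; -1.1 0 0 0; -1.1 0 0 0; -1.1 0 0 0; -1 0 0 0; -0.7 0 0 0")

```text
time_s: 56.82
tcp_pos: [0.5036, 0.1304, 0.1712]
tool_rot: [[-0.085, 0.996, -0.002], [0.996, 0.085, -0.0], [0.0, -0.002, -1.0]]
wrist_force: [-1.6, 1.4, 8.8]
grip_width: 0.0136
```

Run:
```python
from h import *
im=snapshot("side");crop(im,150,110,310,320,3.2,'pics/s20c.png')
im=snapshot("top");cv2.imwrite('pics/top20.png',im[:,:,::-1]);crop(im,165,165,325,275,5,'pics/t20c.png')
s=state();plan([(.51,.124,.1713,95.7,1)])
h=np.arctan2(s['tool_rot'][1,0],s['tool_rot'][0,0])-np.pi;print(np.degrees(h),s['tcp_pos'][:2]+.133*np.array([np.cos(h),np.sin(h)]))
```

```text
now 56.925 [0.5037 0.1293 0.1711] yaw 94.9 q6 -88.0 F [-1.0723 -0.1098  7.4048] w 0.013458571850279936
-0.59 0.58 -0.02 -0.8
-85.10476672315168 [ 0.515  -0.0032]
```

View pics/s20c.png

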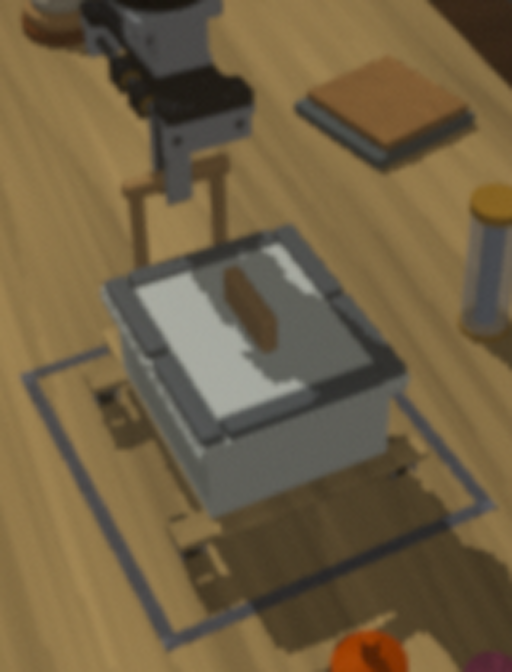

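View pics/t20c.png

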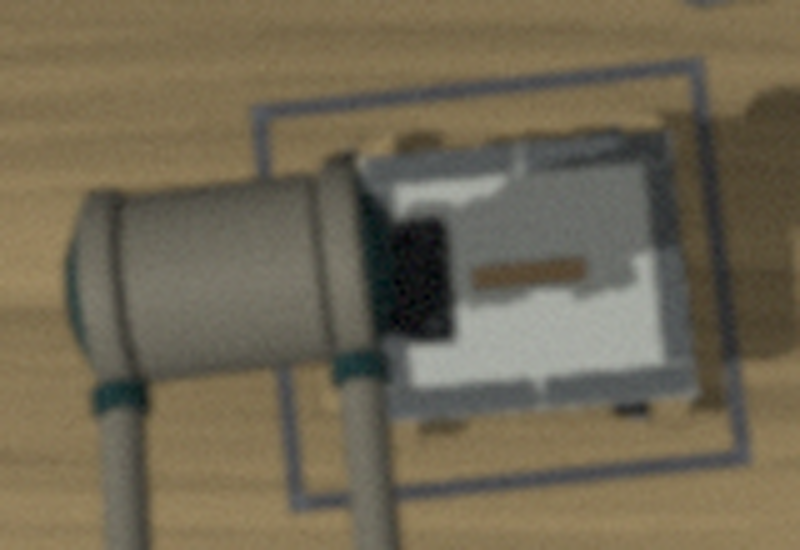

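>>> carry_out(steps="-0.4 0 0 0; -0.3 0 0 0; -0.1 0 0 0; 0 0 0 0; 0 0 0 0; 0 0 0 0; 0 0 0 0")

```text
time_s: 57.8
tcp_pos: [0.5043, 0.1224, 0.1711]
tool_rot: [[-0.086, 0.996, -0.003], [0.996, 0.086, -0.001], [-0.001, -0.003, -1.0]]
wrist_force: [-1.2, 1.6, 7.9]
grip_width: 0.0138
```

Run:
```python
from h import *
im=snapshot("side");cv2.imwrite('pics/side21.png',im[:,:,::-1]);crop(im,150,110,310,320,3.2,'pics/s21c.png')
s=state();plan([(.51,.124,.1713,95.7,1)])
h=np.arctan2(s['tool_rot'][1,0],s['tool_rot'][0,0])-np.pi;print(np.degrees(h),s['tcp_pos'][:2]+.133*np.array([np.cos(h),np.sin(h)]))
```

```text
now 57.85 [0.5043 0.1223 0.1711] yaw 94.93 q6 -88.9 F [-1.4253  0.6297  8.1545] w 0.013705193356991415
0.12 0.58 -0.02 -0.8
-85.07368397999102 [ 0.5157 -0.0102]
```

View pics/s21c.png

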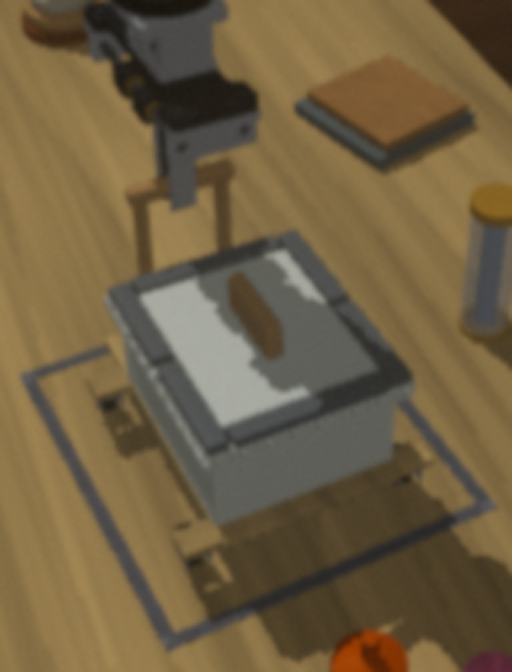

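>>> carry_out(steps="0 0 -0.05 0; 0 0 -0.05 0; 0 0 0 0")

```text
time_s: 58.22
tcp_pos: [0.5045, 0.1223, 0.1712]
tool_rot: [[-0.086, 0.996, -0.003], [0.996, 0.086, -0.002], [-0.001, -0.003, -1.0]]
wrist_force: [-1.1, -0.5, 1.4]
grip_width: 0.0137
```

>>> carry_out(steps="0 0 0 0; 0 0 0 0; 0 0 0 0; 0 0 0 0", gripper=0.3)

```text
time_s: 58.72
tcp_pos: [0.5058, 0.1233, 0.1718]
tool_rot: [[-0.087, 0.996, -0.0], [0.996, 0.087, -0.0], [-0.0, -0.0, -1.0]]
wrist_force: [-0.4, -0.6, -0.1]
grip_width: 0.0281
```

>>> carry_out(steps="0 0 -1 0; 0 0 -2 0; 0 0 -3 0; 0 0 -4 0; 0 0 -3 0; 3 -3 0 0; 4 -4 0 0; 4 -4 0 0")

```text
time_s: 59.72
tcp_pos: [0.3858, 0.2242, 0.3028]
tool_rot: [[-0.085, 0.996, 0.001], [0.996, 0.085, 0.001], [0.001, 0.001, -1.0]]
wrist_force: [1.2, 0.6, 0.3]
grip_width: 0.0284
```

>>> carry_out(steps="4 -2 0 0; 4 0 0 0; 4 0 0 0; 0 0 0 0; 0 0 0 0; 0 0 0 0")

```text
time_s: 60.48
tcp_pos: [0.3566, 0.3402, 0.3022]
tool_rot: [[-0.085, 0.996, 0.0], [0.996, 0.085, -0.0], [-0.0, 0.0, -1.0]]
wrist_force: [-0.2, -0.5, 0.5]
grip_width: 0.0285
```

Run:
```python
from h import *
im=snapshot("side");cv2.imwrite('pics/side22.png',im[:,:,::-1]);crop(im,150,130,310,330,4,'pics/s22c.png')
im=snapshot("top");cv2.imwrite('pics/top22.png',im[:,:,::-1]);crop(im,165,165,325,275,5,'pics/t22c.png')
plan([(.51,.124,.1713,95.7,1)])
```

```text
now 60.575 [0.3566 0.3403 0.3022] yaw 94.88 q6 -59.3 F [ 0.5265 -0.1001 -0.1321] w 0.028288252162981874
-22.86 13.44 13.09 -0.8
```

View pics/s22c.png

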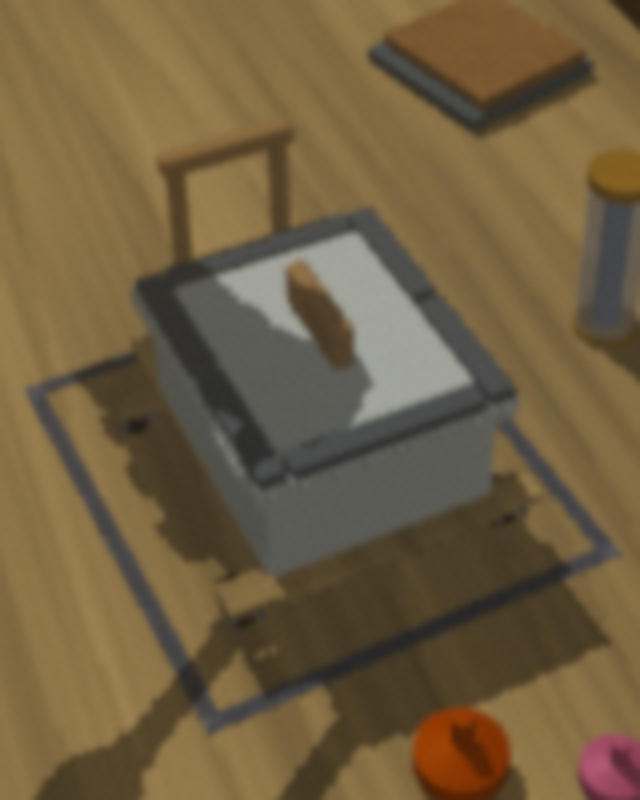

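View pics/t22c.png

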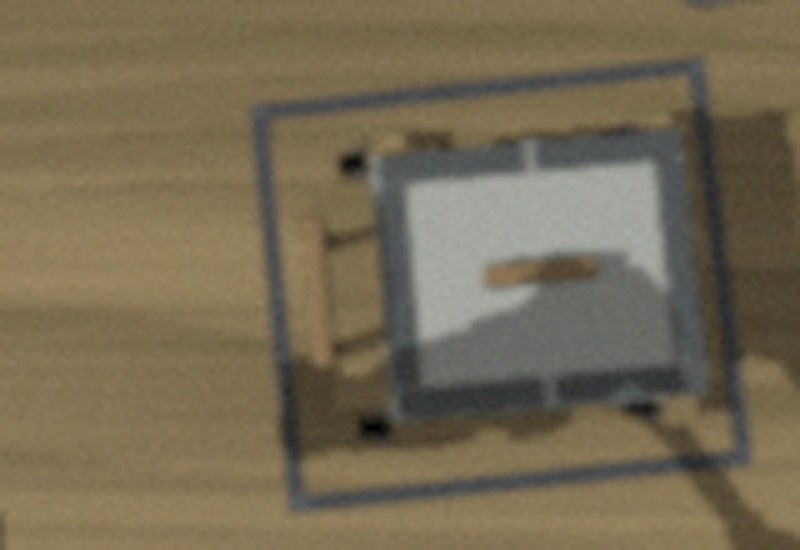

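View pics/top22.png

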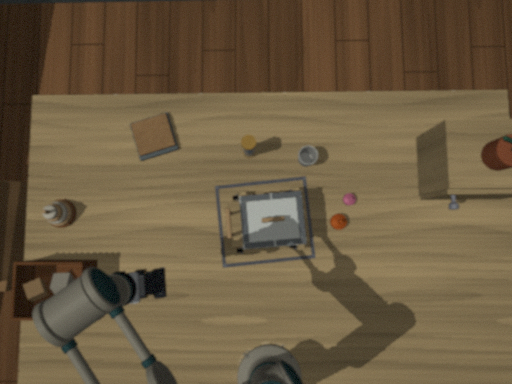

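Run:
```python
from h import *
t=cv2.imread('pics/top22.png')[:,:,::-1]
im=cv2.convertScaleAbs(t,alpha=1.6,beta=10)
crop(im,410,110,512,220,7,'pics/knob.png')
f=lambda a,b,z:onz("top",(165+a/5,165+b/5),z)
def A(p,q,z):
    d=f(*q,z)-f(*p,z);return np.degrees(np.arctan2(d[1],d[0])).round(2)
print('mark',A((258,107),(698,65),0),A((295,502),(742,457),0))
print('lid',A((373,158),(678,130),.145),A((397,418),(703,388),.145),A((485,275),(598,264),.172))
L=np.array([f(373,157,.145),f(679,129,.145),f(704,388,.145),f(396,419,.145)]);print(L.round(4),L.mean(0))
h=np.radians(-84.6);F=np.array([np.cos(h),np.sin(h)]);Lf=np.array([-F[1],F[0]])
C=np.array([.516,-.012])
for nm,p in (('castor2',(352,163)),('castor3',(375,428)),('castor1',(645,408))):
    w=f(*p,.02)[:2]-C;print(nm,(w@F).round(4),(w@Lf).round(4))
bar=f(316,291,.197)[:2];print('bar->origin',bar+.133*F)
```

```text
mark -84.85 -84.42
lid -85.03 -84.59 -84.67
[[ 0.5894  0.0902  0.145 ]
 [ 0.6059 -0.1003  0.145 ]
 [ 0.4458 -0.1131  0.145 ]
 [ 0.4274  0.0762  0.145 ]] [ 0.5171 -0.0118  0.145 ]
castor2 -0.1141 0.0918
castor3 -0.1156 -0.0892
castor1 0.0676 -0.0935
bar->origin [ 0.5175 -0.0106]
```

View pics/knob.png

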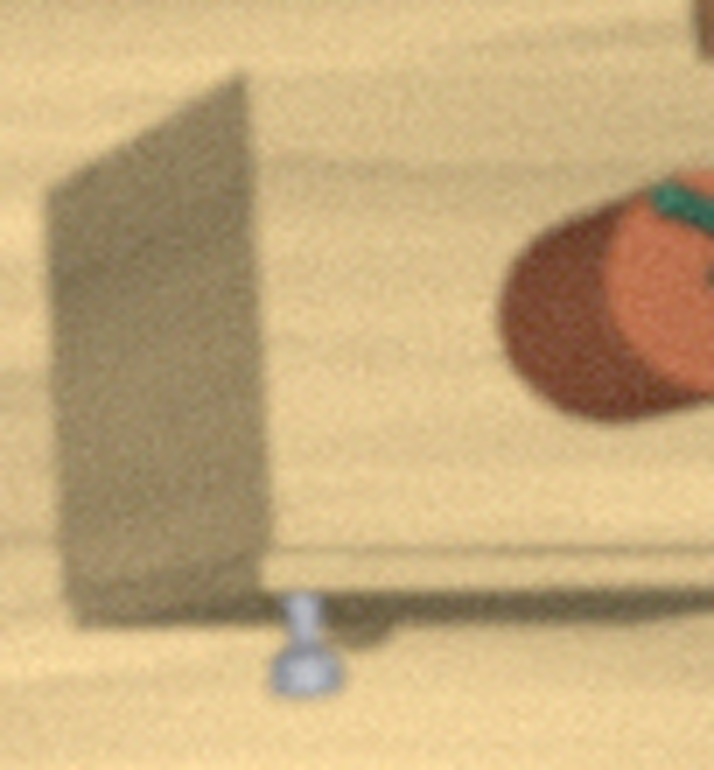

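Run:
```python
from rig import env
print(env.finish_job())
```

```text
the job is handed in; nothing more can be done
None
```

The job is done and handed in at about 61 s; the hand-in gave no verdict. The caddy stands inside the taped outline, and by my last checks the lid is sealed and the castors trail straight.

- **Toys:** Only the maple cube and the small orange top were there. I found no bell or teether; the grey knob at the far right is fixed to a cabinet. Both toys went into the tub. I left the large orange top, the pink one, the kaleidoscope and the beaker alone.
- **Lid:** It dropped in without resistance. The caddy rolled about 2 cm while I pressed the edge the first time, and one reading there came out about 2.5 mm low. So I measured its position again and pressed all six sections a second time. Each stopped at 142–143 mm under 10–17 N, which is home. I did not measure the sections again after the push, but the lid looks flush in the last pictures.
- **Push:** I pushed about 105 mm straight, and all four castors were trailing with about 190 mm still to go. I then steered and finished with about 60 mm straight.
- **Last check, with the arm clear:** The caddy's origin is about 4 mm from the mark's along its length. Its heading agrees with the mark to within about 0.5°. The front right and the two rear wheels measured within about 6 mm of straight trailing. The front left wheel was hidden from above at the end, so I only saw it trailing earlier.

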